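# Lock the gauge test base and pack its weights

## Task

Make the gauge test set ready to be carried away: lock both adjuster columns by running their knurled jam nuts all the way down, tight against the columns, and stand every knobbed steel weight upright on the floor of the wooden case. When all weights are in, slide the case's lid fully shut, forcing it past the small ridge at the end. Leave the other things on the bench where they are.

Things in the scene. Friction and masses are not known exactly. Their poses are not given: they have to be found in the camera images.
- nutA (a joint): knurled jam nut on a threaded stem: turn angle in rad, 0 = tight on its column (hard stop), starts 1.6 to 4.2 (gap of 3 to 8 mm). Turning it clockwise seen from above lowers the value, and the nut by 2 mm per rad; friction about 0.06 N m, stays where left. Grip at any yaw; turn it in several strokes, regrasping between. nutA is the column on the test base's -y side
- nutB (a joint): knurled jam nut on a threaded stem: turn angle in rad, 0 = tight on its column (hard stop), starts 1.6 to 4.2 (gap of 3 to 8 mm). Turning it clockwise seen from above lowers the value, and the nut by 2 mm per rad; friction about 0.06 N m, stays where left. Grip at any yaw; turn it in several strokes, regrasping between. nutB is the column on the test base's +y side
- nutA_mid (a point): centre, on the axis and half-way up, of nutA: a ring 50 mm in diameter and 22 mm high, axis vertical. It moves down with the nut; the column below it is 43 mm in diameter, the 22-25 mm stem ends 40 mm above the column's top. The columns stand 110 mm apart
- nutB_mid (a point): centre, on the axis and half-way up, of nutB: a ring 50 mm in diameter and 22 mm high, axis vertical. It moves down with the nut; the column below it is 43 mm in diameter, the 22-25 mm stem ends 40 mm above the column's top. The columns stand 110 mm apart
- nutA_seat (a point): centre of the top face of the aluminium column under nutA, 85 mm above the table, on the nut's axis; a nut that is tight has its centre 11 mm above this point
- nutB_seat (a point): centre of the top face of the aluminium column under nutB, 85 mm above the table, on the nut's axis; a nut that is tight has its centre 11 mm above this point
- case_bay (a point): centre of the inner floor (6 mm above the table) of the open bay of the heavy wooden case. x: the way the lid opens, y: across, z: up. Bay: x -82 to 82, y -75 to 75 mm; side walls end 85 mm, front wall (-x) 70 mm above this floor. Whole case: x -98 to 250, y -87 to 87 mm; behind the bay (+x) is a fixed deck over which the lid slides
- lid_handle (a point): centre of the upright handle bar on the lid: 12 mm thick along the case's x, 60 mm long along the case's y, 28 mm tall, standing on the lid; this point is 14 mm above the lid's top face and 92 mm above the case_bay floor, at case_bay x = -58 mm + lid opening. The lid's front edge is 40 mm ahead (-x) of it
- weight1_mid (a point): centre (half-way up, 31 mm above its underside) of a knobbed steel calibration weight, 0.3 to 0.5 kg: a disc 54 mm in diameter and 26 mm high with a straight grip knob 20 mm in diameter on top, 62 mm tall in all, z axis up; it starts standing on the table in the middle. Two to four of the four weights are present
- weight2_mid (a point): centre (half-way up, 31 mm above its underside) of a knobbed steel calibration weight, 0.3 to 0.5 kg: a disc 54 mm in diameter and 26 mm high with a straight grip knob 20 mm in diameter on top, 62 mm tall in all, z axis up; it starts standing on the table in the middle. Two to four of the four weights are present
- weight3_mid (a point): centre (half-way up, 31 mm above its underside) of a knobbed steel calibration weight, 0.3 to 0.5 kg: a disc 54 mm in diameter and 26 mm high with a straight grip knob 20 mm in diameter on top, 62 mm tall in all, z axis up; it starts standing on the table in the middle. Two to four of the four weights are present
- weight4_mid (a point): centre (half-way up, 31 mm above its underside) of a knobbed steel calibration weight, 0.3 to 0.5 kg: a disc 54 mm in diameter and 26 mm high with a straight grip knob 20 mm in diameter on top, 62 mm tall in all, z axis up; it starts standing on the table in the middle. Two to four of the four weights are present
- fitting: bystander, to be left alone: standing brass fitting without a grip knob, 40 mm wide foot and 24 mm wide upper part, 60 mm tall, among the weights; origin at its underside
- calibrator: bystander, to be left alone: black handheld calibrator, 190 x 95 x 34 mm, lying near the side of the table; origin at its underside
- gauge: bystander, to be left alone: black pressure gauge lying dial up, 100 mm across, 40 mm high, towards the back; origin at its underside
- spanner: bystander, to be left alone: spanner, 180 mm long, lying at one side; origin under its middle
- driver: bystander, to be left alone: screwdriver, 190 mm long, lying at one side; origin under its middle
- smallbox: bystander, to be left alone: small clear plastic box, 120 x 80 x 30 mm, at one side; origin at its underside
- cap: bystander, to be left alone: black plastic cap, 44 mm across, 30 mm high, beyond the weights; origin at its underside
- lid (a joint): grooved wooden lid of the case: opening in m along case +x, 0 = fully shut (stop), 0.152 = fully open (front edge at case_bay x = 54 mm); starts at 0.05 to 0.09. Friction about 1.5 N, stays where left. In closing, from 0.014 to 0.008 it must be forced over a small sprung end ridge (about 12 N), then it runs to 0. Weights standing on the bay floor pass below it
Things that resemble listed ones, but are neither listed nor needed, are in the scene too. Leave any blue, green or turquoise look-alike of the part that bears weight3_mid alone.

How it is judged:
On the way, in this order (a step that is already met when the one before it is completed fails the run):
1. every weight that is present stands upright in the case (x of weight1_mid in the frame of case_bay between -0.082 and 0.082 m and y of weight1_mid in the frame of case_bay between -0.075 and 0.075 m and z of each of weight1_mid, weight2_mid, weight3_mid, weight4_mid in the frame of case_bay below 0.04 m and angle between each of weight1_mid, weight2_mid, weight3_mid, weight4_mid's own z axis and vertical below 0.2 rad and x of weight2_mid in the frame of case_bay between -0.082 and 0.082 m and y of weight2_mid in the frame of case_bay between -0.075 and 0.075 m and x of weight3_mid in the frame of case_bay between -0.082 and 0.082 m and y of weight3_mid in the frame of case_bay between -0.075 and 0.075 m and x of weight4_mid in the frame of case_bay between -0.082 and 0.082 m and y of weight4_mid in the frame of case_bay between -0.075 and 0.075 m), for 0.2 s.
2. then the lid is slid fully shut, past the ridge (value of joint lid below 0.0045 m), for 0.2 s.
At the end, for the whole second after the job is handed in: Both jam nuts are within 0.15 rad of their hard stop on the columns, every present weight stands upright (within 0.2 rad) and at rest on the floor of the case's bay, and the lid is shut past the ridge (opening below 4.5 mm) (all of step 1 and value of joint each of nutA, nutB below 0.15 rad and value of joint lid below 0.0045 m and linear speed of each of weight1, weight2, weight3, weight4 below 0.02 m/s); the robot touches nothing.
It fails at once if another thing on the bench is pushed away or carried off (moved more than 60 mm) (distance of any of fitting, calibrator, gauge, spanner, driver, smallbox, cap from where it was at the start of the episode above 0.06 m).
Of weight1, weight2, weight3, weight4 only 2 to 4 are there at a start; the rules pass over those that are not, and their reading is None.
At some moment in a run one of weight1, weight2, weight3, weight4 may be knocked a few centimetres aside while the robot is not near it.
It also fails if it takes over 210 s, if anything falls off the work surface, if the arm or the gripper's body presses on something with over 40 N, if the wrist force passes 120 N, or if a joint passes its speed limit or range.

## Robot

A 6-joint arm with a two-finger parallel gripper is mounted at the origin on the work surface. World frame = base frame: x ahead of the robot, y to its left, z up, the work surface at z = 0. Lengths are in m, angles in rad, forces in N, time in s.
With the tool pointing down it reaches from about 0.375 to 0.975 m from the base axis. Payload 3.8 kg.
Tool frame: the origin (TCP) lies at the very end of the fingers, on their centre line; the grasp point (between the pads) lies 19 mm behind it (arm.grasp_offset is the distance from the TCP to the grasp point, in m); z points along the fingers, y is the direction in which the jaws open and shut (so a half turn about z gives the same grasp; the last joint's range is limited). The gripper opens to 88 mm and grips with 3 to 60 N. Pads are 18 mm wide; open, the fingers measure 123 mm over their backs; the gripper's body (75 mm by 187 mm) begins 45 mm behind the grasp point.
Start: joints at [-1.377, 0.264, 1.604, -0, 1.274, -0.037], TCP at [0.154, -0.657, 0.239] pointing down, gripper open.
Joint ranges: [-2.63, 2.63], [-0.94, 2.18], [0.31, 2.57], [-1.31, 4.45], [0, 2.66], [-2.55, 2.55]. Speed limits (rad/s): [2.57, 2.57, 3.14, 3.14, 3.14, 3.14].

## Interface

Orientations are given as a unit quaternion [w, x, y, z].
In Python, from plant import arm gives the robot as it stands. The module is installed in compiled form; this text tells all that it offers.
- The arm moves only by the tool apply_moves, never from a script. Its arguments are lists of equal length, an entry for each row: "fingers": the opening, from 0 (shut) to 1 (fully open); "translation": the shift along the tool's x, y, z in cm, a list of three; "turn": the turn about the tool's z in degrees. In form: {"fingers": [fingers, ...], "translation": [[dx, dy, dz], ...], "turn": [turn, ...]}. A call has 1 to 10 rows; each row shifts and turns the pose as measured when the row begins, along the tool's axes as they then stand; what a row does not reach is not made up. A row lasts 1/10 s, in which the tool goes at most 50 mm and 8.59 degrees, less where a joint would pass 70% of its speed; a pose out of reach is approached as far as the arm can. A call with a gripper value outside its range is refused whole. The fingers move at their own pace and stop on an object; the grip force is fixed at half the most. Time passes only in rows, so rows that do not move let the fingers close. It gives the time, the measured TCP pose, the force and the opening at its end, in the units of the state.
- arm.observe(): the state, without advancing time (a new reading comes with each control period).
- arm.get_image(name): name is "scene" or "top" or "wrist"; returns (picture, depth): 400x640x3 uint8, red, green, blue; 400x640 float32, m along the optical axis (not along the pixel's ray), 0 where there is no reading.
- arm.camera_model(name): a dict with "camera_matrix" (3x3 intrinsics, pixels), "R" (3x3) and "t" (3): a world point X has camera coordinates R X + t; the wrist camera has in their place "mount" (4x4, takes a point from camera to tool coordinates, whose origin is the TCP and whose axes are the flange's). Camera axes: x right, y down, z forward; pixel columns grow to the right and rows downward; lengths in m; the calibration is good to about 2 mm. A picture is of the moment at which its call begins: read the wrist's pose just before it. camera_model takes no time and is no camera call.
- arm.finish_job(): hands the job in, once; it reports no verdict.
The state is a dict: "t": time; "joints": joint angles; "joint_velocities": joint speeds; "joint_torque": joint torques, N m; "tcp_pos": TCP position; "tcp_rot": TCP orientation; "contact_force": force on the tool from outside, world axes, zero at the start; "wrist_torque": the same for the moment, N m; "width": finger opening in m.
Only numpy, scipy, OpenCV 4.12 (cv2) and the standard library are available. Lean on these libraries where they do the work, as an engineer would, in place of code of your own. Each camera call takes 0.05 s, during which the arm holds its last target. There are 200 camera calls.

## Working session

There is one attempt and no reset: what is moved stays moved. The work goes in short steps, Python scripts to look and compute and a tool call to move; the robot and the scene stay as the last step left them, time stands still between calls to the robot, and variables do not carry over. Pictures are saved under pics/ and viewed, about 12 in all and at most 16, crops included, and the job is handed in when it is done.

Besides the shell and the picture viewer there is one more tool, called after "Emit:" by a JSON object that holds its "op" and its "data". apply_moves: Moves the arm, as the interface text tells. Its arguments: {"type":"object","properties":{"fingers":{"type":"array"},"translation":{"type":"array"},"turn":{"type":"array"}},"required":["fingers","translation","turn"]}

```bash
mkdir -p pics; ls
cat > h.py <<'E'
import numpy as np, cv2
from scipy.spatial.transform import Rotation as Rn
from plant import arm
def cam(name):
    s=arm.observe(); im,d=arm.get_image(name); m=arm.camera_model(name); K=np.array(m["camera_matrix"])
    if name=="wrist":
        T=np.eye(4); q=s["tcp_rot"]; T[:3,:3]=Rn.from_quat([q[1],q[2],q[3],q[0]]).as_matrix(); T[:3,3]=s["tcp_pos"]
        C=T@np.array(m["mount"])
    else:
        C=np.eye(4); R=np.array(m["R"]); C[:3,:3]=R.T; C[:3,3]=-R.T@np.array(m["t"])
    return im,d,K,C
def cloud(d,K,C):
    v,u=np.mgrid[:d.shape[0],:d.shape[1]]
    p=np.stack([(u-K[0,2])/K[0,0]*d,(v-K[1,2])/K[1,1]*d,d],-1)
    return p@C[:3,:3].T+C[:3,3]
def save(n,im): cv2.imwrite(f"pics/{n}.png",im[...,::-1])
E
python3 - <<'E'
from h import *
print(arm.observe())
for n in ("scene","top"):
    im,d,K,C=cam(n); save(n+"0",im); np.savez(n+"0",im=im,d=d,K=K,C=C); print(n,C.round(3).tolist(),K.round(1).tolist())
E
```

```text
pics
{'t': 0.0, 'joints': array([-1.37690086e+00,  2.64758563e-01,  1.60533657e+00, -9.99537556e-06,
        1.27370367e+00, -3.68906524e-02]), 'joint_velocities': array([ 7.46948493e-04,  1.37842395e-03, -2.08104777e-05,  1.96265622e-03,
       -2.10846877e-03,  2.78635529e-04]), 'joint_torque': array([-3.73745570e-03, -5.02107954e+01, -3.56872630e+01,  7.27978139e-02,
        2.94618728e-02, -1.66570517e-04]), 'tcp_pos': array([ 0.15426827, -0.6564192 ,  0.23740458]), 'tcp_rot': array([-1.09930157e-03,  9.93348832e-01,  1.15138532e-01, -9.12674203e-05]), 'contact_force': array([ 0.0039191 , -0.05739619,  0.06616703]), 'wrist_torque': array([ 0.02290685,  0.00139237, -0.0284988 ]), 'width': 0.08827319384200603}
scene [[-0.265, 0.837, -0.479, 1.144], [0.964, 0.226, -0.139, 0.157], [-0.008, -0.499, -0.866, 1.133], [0.0, 0.0, 0.0, 1.0]] [[411.7, 0.0, 316.9], [0.0, 411.7, 199.8], [0.0, 0.0, 1.0]]
top [[0.007, -0.994, 0.107, 0.391], [-1.0, -0.006, 0.007, -0.022], [-0.006, -0.107, -0.994, 1.703], [0.0, 0.0, 0.0, 1.0]] [[465.5, 0.0, 322.4], [0.0, 465.5, 206.1], [0.0, 0.0, 1.0]]
```

View pics/scene0.png

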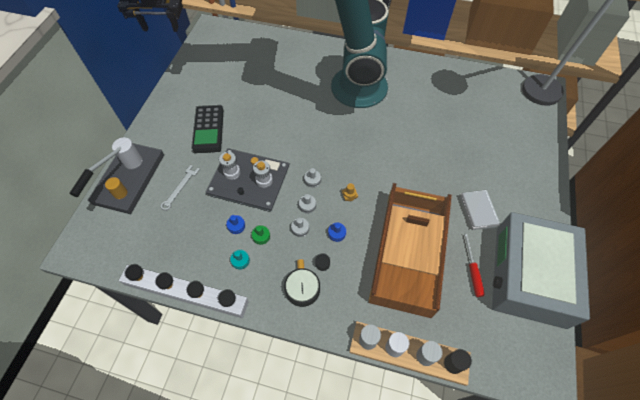

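View pics/top0.png

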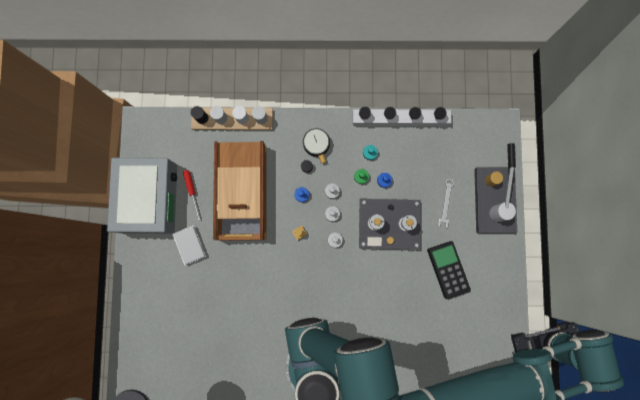

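Scene: three steel knobbed weights at top-view pixels (333,191), (332,214) and (335,240). The blue, green and turquoise look-alikes are at (302,194), (385,180), (362,177) and (371,153), and the brass fitting is at (300,233). The columns are at (377,222) and (409,222). The case is at (240,190) with its lid handle at (238,206). I'll confirm with an enlarged crop and measure.

Run:
```python
from h import *
t=np.load("top0.npz"); s=np.load("scene0.npz")
a=cv2.resize(t["im"][130:260,200:430],None,fx=3.4,fy=3.4,interpolation=cv2.INTER_CUBIC)[:300*2,:782]
save("crop1",a)
P=cloud(t["d"],t["K"],t["C"]); Q=cloud(s["d"],s["K"],s["C"])
for nm,X in (("top",P),("scene",Q)):
    print(nm)
    x,y,z=X[...,0],X[...,1],X[...,2]
    m=((z>.045)&(z<.2)&(x>.3)&(x<.85)&(y>-.45)&(y<.42)).astype(np.uint8)
    n,l,st,c=cv2.connectedComponentsWithStats(m,connectivity=4)
    for i in range(1,n):
        if st[i,4]>8:
            p=X[l==i]; top=p[p[:,2]>p[:,2].max()-.006]
            print(c[i].round(0),st[i,4],"zmax",p[:,2].max().round(3),"topmean",top.mean(0).round(4),"bb",p.min(0).round(3),p.max(0).round(3))
```

```text
top
[239. 186.] 4377 zmax 0.121 topmean [0.56   0.2936 0.1172] bb [0.445 0.194 0.045] [0.798 0.375 0.121]
[371. 150.] 28 zmax 0.068 topmean [ 0.7704 -0.1855  0.065 ] bb [ 0.763 -0.192  0.046] [ 0.783 -0.173  0.068]
[362. 175.] 27 zmax 0.071 topmean [ 0.6835 -0.1508  0.0683] bb [ 0.673 -0.159  0.051] [ 0.692 -0.141  0.071]
[386. 178.] 28 zmax 0.07 topmean [ 0.6726 -0.2337  0.0659] bb [ 0.66  -0.244  0.046] [ 0.677 -0.227  0.07 ]
[332. 190.] 27 zmax 0.072 topmean [ 0.6275 -0.046   0.0714] bb [ 0.618 -0.052  0.047] [ 0.637 -0.037  0.072]
[301. 193.] 27 zmax 0.07 topmean [0.6128 0.0636 0.0661] bb [0.605 0.059 0.045] [0.622 0.073 0.07 ]
[390. 207.] 19 zmax 0.06 topmean [ 0.5674 -0.2566  0.058 ] bb [ 0.56  -0.263  0.045] [ 0.574 -0.245  0.06 ]
[332. 213.] 25 zmax 0.065 topmean [ 0.5449 -0.0444  0.0623] bb [ 0.536 -0.052  0.051] [ 0.554 -0.038  0.065]
[376. 222.] 203 zmax 0.132 topmean [ 0.5104 -0.1973  0.1288] bb [ 0.484 -0.22   0.047] [ 0.533 -0.171  0.132]
[407. 223.] 218 zmax 0.134 topmean [ 0.5044 -0.3062  0.1304] bb [ 0.482 -0.332  0.045] [ 0.53  -0.281  0.134]
[298. 232.] 35 zmax 0.0
[... 885 characters left out ...]
.0509] bb [ 0.562 -0.266  0.046] [ 0.579 -0.248  0.054]
[307. 197.] 42 zmax 0.066 topmean [ 0.5474 -0.0487  0.0625] bb [ 0.537 -0.057  0.046] [ 0.558 -0.039  0.066]
[233. 218.] 43 zmax 0.065 topmean [ 0.6726 -0.2385  0.0619] bb [ 0.665 -0.249  0.045] [ 0.682 -0.23   0.065]
[299. 221.] 47 zmax 0.066 topmean [ 0.6312 -0.0485  0.0625] bb [ 0.621 -0.057  0.045] [ 0.64  -0.038  0.066]
[337. 226.] 45 zmax 0.068 topmean [0.6165 0.0628 0.0635] bb [0.606 0.055 0.045] [0.626 0.073 0.068]
[259. 229.] 50 zmax 0.066 topmean [ 0.6855 -0.154   0.0633] bb [ 0.677 -0.164  0.046] [ 0.696 -0.144  0.066]
[237. 254.] 53 zmax 0.067 topmean [ 0.7754 -0.1853  0.063 ] bb [ 0.765 -0.197  0.045] [ 0.785 -0.177  0.067]
```

View pics/crop1.png

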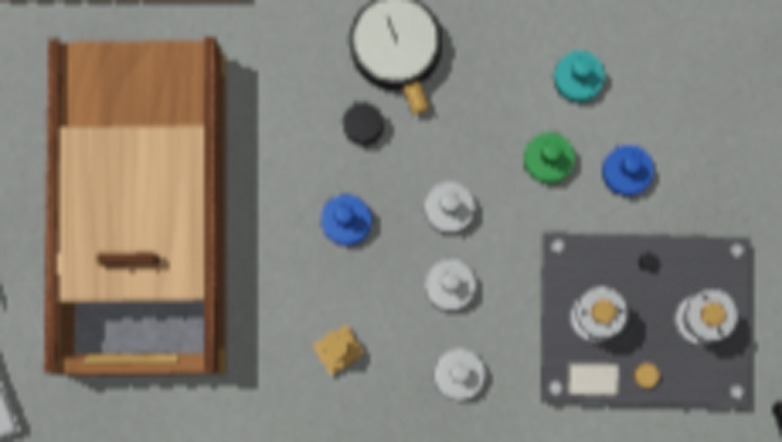

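The crop confirms exactly three steel weights, at about (0.630,-0.047), (0.546,-0.047) and (0.451,-0.058), with knob tops at about 62–66 mm. The coloured parts are decoys. The case axis is close to world x and the lid is about 0.077 open. I'll look at the nuts from near first.

Emit:
{"op": "apply_moves", "data": {"fingers": [1,1,1,1,1,1,1,1,1,1], "translation": [[4,-3,0],[4,-3,0],[4,-3,0],[4,-3,0],[4,-3,0],[4,-3,0],[4,-3,0],[4,-3,0],[4,-3,0],[4,-3,0]], "turn": [0,0,0,0,0,0,0,0,0,0]}}

```text
t: 1.1
tcp_pos: [0.472, -0.2733, 0.232]
tcp_rot: [-0.004, 0.994, 0.109, -0.002]
contact_force: [1.1, -0.5, 1.2]
width: 0.0881
```

```bash
cat >> h.py <<'E'
def go(x,y,z,yaw=None):
    s=arm.observe(); q=s["tcp_rot"]; R=Rn.from_quat([q[1],q[2],q[3],q[0]]).as_matrix(); p=s["tcp_pos"]
    d=R.T@(np.array([x,y,z])-p)*100; yw=np.degrees(np.arctan2(R[1,0],R[0,0]))
    print("tcp",p.round(4),"yaw(x)",yw.round(2),"tilt",np.degrees(np.arccos(-R[2,2])).round(2),"j",np.round(s["joints"],2),"t",round(s["t"],2),"w",round(s["width"],4),"F",s["contact_force"].round(1),"\n  go cm",d.round(2),"len",np.linalg.norm(d).round(1),"" if yaw is None else f"turn {(-(yaw-yw)+90)%180-90:.1f}")
E
python3 - <<'E'
from h import *
go(.51,-.25,.25)
print(np.array(arm.camera_model("wrist")["mount"]).round(3).tolist())
im,d,K,C=cam("wrist"); save("w1",im); np.savez("w1",im=im,d=d,K=K,C=C)
E
```

```text
tcp [ 0.472  -0.2733  0.232 ] yaw(x) 12.52 tilt 0.48 j [-0.57  0.03  1.88  0.    1.24  0.78] t 1.1 w 0.0881 F [ 1.1 -0.5  1.2] 
  go cm [ 4.21 -1.46 -1.8 ] len 4.8 
[[-0.0, -0.948, -0.317, 0.083], [1.0, -0.0, 0.0, -0.0], [-0.0, -0.317, 0.948, -0.146], [0.0, 0.0, 0.0, 1.0]]
```

View pics/w1.png

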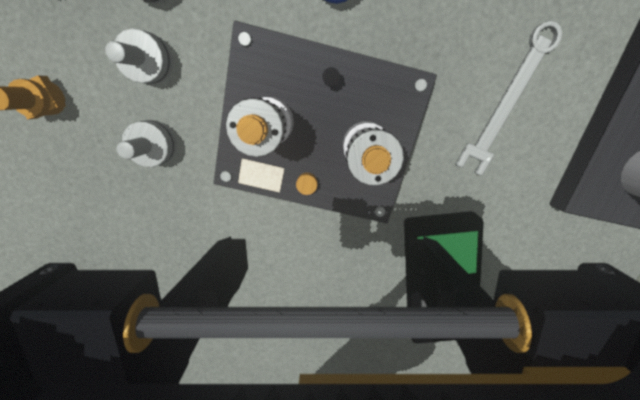

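Run:
```python
from h import *
w=np.load("w1.npz"); s=np.load("scene0.npz")
for nm,f in (("w",w),("s",s)):
    X=cloud(f["d"],f["K"],f["C"])
    for n,c in (("A",(.509,-.308)),("B",(.51,-.20))):
        m=np.hypot(X[...,0]-c[0],X[...,1]-c[1])<.034
        p=X[m]; h,e=np.histogram(p[:,2],np.arange(.08,.136,.002)); print(nm,n,dict(zip((e[:-1]*1000).round().astype(int).tolist(),h.tolist())))
        # brass stem top by colour
        im=f["im"][m].astype(int); br=(im[:,0]-im[:,2]>60)&(p[:,2]>.09)
        t=p[br&(p[:,2]>np.percentile(p[br][:,2],40))]; print("  brass",len(t),np.median(t,0).round(4),(t[:,:2].min(0)/2+t[:,:2].max(0)/2).round(4))
        r=p[~br&(p[:,2]>.098)&(p[:,2]<.122)]
        (cx,cy),rad=cv2.minEnclosingCircle(r[:,:2].astype(np.float32)); print("  ring",round(cx,4),round(cy,4),round(rad,4))
```

```text
w A {80: 0, 82: 0, 84: 0, 86: 0, 88: 0, 90: 0, 92: 2, 94: 11, 96: 12, 98: 22, 100: 19, 102: 20, 104: 9, 106: 21, 108: 26, 110: 89, 112: 1122, 114: 575, 116: 21, 118: 37, 120: 118, 122: 105, 124: 388, 126: 5, 128: 0, 130: 0, 132: 0, 134: 0}
  brass 576 [ 0.5104 -0.3166  0.3119] [ 0.5099 -0.3089]
  ring 0.5098 -0.3074 0.026
w B {80: 0, 82: 0, 84: 0, 86: 0, 88: 1, 90: 13, 92: 16, 94: 26, 96: 20, 98: 17, 100: 27, 102: 15, 104: 25, 106: 97, 108: 1068, 110: 699, 112: 16, 114: 13, 116: 15, 118: 44, 120: 123, 122: 111, 124: 419, 126: 10, 128: 0, 130: 0, 132: 0, 134: 0}
  brass 456 [ 0.5106 -0.1989  0.1249] [ 0.5039 -0.2031]
  ring 0.512 -0.1974 0.026
s A {80: 4, 82: 6, 84: 8, 86: 1, 88: 0, 90: 1, 92: 2, 94: 4, 96: 6, 98: 7, 100: 7, 102: 5, 104: 4, 106: 11, 108: 10, 110: 20, 112: 34, 114: 45, 116: 21, 118: 13, 120: 11, 122: 8, 124: 11, 126: 12, 128: 1, 130: 0, 132: 0, 134: 0}
  brass 28 [ 0.5111 -0.309   0.1259] [ 0.5103 -0.3092]
  ring 0.51 -0.31 0.0266
s B {80: 3, 82: 5, 84: 1, 86: 1, 88: 4, 90: 5, 92: 5, 94: 8, 96: 4, 98: 6, 100: 10, 102: 6, 104: 6, 106: 20, 108: 43, 110: 51, 112: 16, 114: 6, 116: 2, 118: 4, 120: 11, 122: 9, 124: 16, 126: 8, 128: 1, 130: 1, 132: 0, 134: 0}
  brass 31 [ 0.5126 -0.2     0.1248] [ 0.5121 -0.1986]
  ring 0.512 -0.1994 0.0262
```

Nut A is at (0.510,-0.308) with its top at 0.1135, a gap of about 6.5 mm (3.25 rad). Nut B is at (0.5115,-0.198) with its top at 0.110, a gap of about 3 mm. They are 110 mm apart, which agrees with the text. I'll move over A and unwind the wrist.

Emit:
{"op": "apply_moves", "data": {"fingers": [1,1,1,1,1,1,1,1,1,1], "translation": [[1.5,2.1,3],[1.5,2.1,3],[0,0,0],[0,0,0],[0,0,0],[0,0,0],[0,0,0],[0,0,0],[0,0,0],[0,0,0]], "turn": [0,0,-8.5,-8.5,-8.5,-8.5,-8.5,-8.5,-8.5,-8.5]}}

```text
t: 2.15
tcp_pos: [0.5156, -0.2967, 0.1631]
tcp_rot: [-0.01, 0.754, 0.657, 0.002]
contact_force: [-0.7, -0.0, -0.5]
width: 0.0884
```

Emit:
{"op": "apply_moves", "data": {"fingers": [1,1,1,1,1,1,1], "translation": [[0,0,0],[0,0,0],[0,0,0],[0,0,0],[0,0,0],[0,0,0],[0,0,0]], "turn": [-8.5,-8.5,-8.5,-8.5,-8.5,-4,0]}}

```text
t: 2.85
tcp_pos: [0.5117, -0.2967, 0.1588]
tcp_rot: [-0.012, 0.427, 0.904, 0.006]
contact_force: [0.2, -0.0, -0.7]
width: 0.088
```

```bash
python3 -c "
from h import *
go(.510,-.308,.087)"
```

```text
tcp [ 0.5117 -0.2967  0.1588] yaw(x) 129.39 tilt 1.54 j [-0.57  0.19  1.85  0.01  1.13 -1.26] t 2.85 w 0.088 F [ 0.2 -0.  -0.7] 
  go cm [-0.96 -0.86  7.16] len 7.3
```

Emit:
{"op": "apply_moves", "data": {"fingers": [1,1,1,1,1,1], "translation": [[-0.5,-0.45,0],[-0.5,-0.45,0],[0,0,1.8],[0,0,1.8],[0,0,1.8],[0,0,0]], "turn": [0,0,0,0,0,0]}}

```text
t: 3.45
tcp_pos: [0.5102, -0.3133, 0.1035]
tcp_rot: [-0.011, 0.431, 0.902, 0.006]
contact_force: [-0.7, -0.4, 0.6]
width: 0.088
```

```bash
python3 -c "
from h import *
go(.510,-.308,.087)"
```

```text
tcp [ 0.5102 -0.3133  0.1035] yaw(x) 128.9 tilt 1.41 j [-0.6   0.25  1.88  0.01  1.03 -1.28] t 3.45 w 0.088 F [-0.7 -0.4  0.6] 
  go cm [0.38 0.32 1.66] len 1.7
```

Emit:
{"op": "apply_moves", "data": {"fingers": [1,1,1,1], "translation": [[0.35,0.3,0],[0,0,0.8],[0,0,0.8],[0,0,0]], "turn": [0,0,0,0]}}

```text
t: 3.85
tcp_pos: [0.5114, -0.3097, 0.0889]
tcp_rot: [-0.009, 0.432, 0.902, 0.005]
contact_force: [-0.9, -0.6, 0.1]
width: 0.0881
```

```bash
python3 -c "
from h import *
go(.510,-.308,.087)"
```

```text
tcp [ 0.5114 -0.3097  0.0889] yaw(x) 128.79 tilt 1.22 j [-0.59  0.27  1.9   0.01  1.   -1.27] t 3.85 w 0.0881 F [-0.9 -0.6  0.1] 
  go cm [0.21 0.   0.19] len 0.3
```

Emit:
{"op": "apply_moves", "data": {"fingers": [0.3,0.3,0.3,0.3,0.3,0.3,0.3], "translation": [[0.2,0,0.2],[0,0,0],[0,0,0],[0,0,0],[0,0,0.03],[0,0,0.03],[0,0,0.03]], "turn": [0,0,0,0,8,8,8]}}

```text
t: 4.55
tcp_pos: [0.5093, -0.3096, 0.0871]
tcp_rot: [-0.01, 0.615, 0.788, 0.002]
contact_force: [-0.8, 1.0, -0.8]
width: 0.0489
```

```bash
python3 -c "
from h import *
go(.510,-.308,.087);s=arm.observe();print(s['wrist_torque'].round(2))"
```

```text
tcp [ 0.5093 -0.3096  0.0871] yaw(x) 104.06 tilt 1.11 j [-0.59  0.26  1.9   0.01  0.99 -0.84] t 4.55 w 0.0489 F [-0.8  1.  -0.8] 
  go cm [0.13 0.11 0.01] len 0.2 
[ 0.18 -0.45  0.03]
```

Emit:
{"op": "apply_moves", "data": {"fingers": [0.3,0.3,0.3,0.3,0.3,0.3,0.3,0.3,0.3,0.3], "translation": [[0,0,0.03],[0,0,0.03],[0,0,0.03],[0,0,0.03],[0,0,0.03],[0,0,0.03],[0,0,0.03],[0,0,0.03],[0,0,0.03],[0,0,0.03]], "turn": [8,8,8,8,8,8,8,8,8,8]}}

```text
t: 5.55
tcp_pos: [0.5072, -0.3086, 0.0842]
tcp_rot: [-0.009, 0.984, 0.18, -0.006]
contact_force: [-1.1, 1.8, 0.4]
width: 0.0492
```

```bash
python3 -c "
from h import *
go(.510,-.308,.087);s=arm.observe();print(s['wrist_torque'].round(2))"
```

```text
tcp [ 0.5072 -0.3086  0.0842] yaw(x) 20.75 tilt 1.18 j [-0.59  0.26  1.91  0.01  0.99  0.61] t 5.55 w 0.0492 F [-1.1  1.8  0.4] 
  go cm [ 0.28  0.04 -0.28] len 0.4 
[-0.42 -0.22  0.1 ]
```

Emit:
{"op": "apply_moves", "data": {"fingers": [0.3,0.3,0.3,0.3,0.3,0.3,0.3,0.3,0.3,0.3], "translation": [[0,0,0.03],[0,0,0.03],[0,0,0.03],[0,0,0.03],[0,0,0.03],[0,0,0.03],[0,0,0.03],[0,0,0.03],[0,0,0.03],[0,0,0]], "turn": [8,8,8,8,8,8,8,8,8,8]}}

```text
t: 6.55
tcp_pos: [0.5079, -0.3063, 0.0814]
tcp_rot: [-0.003, 0.855, -0.518, -0.009]
contact_force: [0.8, -0.6, -4.0]
width: 0.0493
```

```bash
python3 -c "
from h import *
go(.510,-.308,.087);s=arm.observe();print(s['wrist_torque'].round(2))"
```

```text
tcp [ 0.5079 -0.3063  0.0814] yaw(x) -62.46 tilt 1.13 j [-0.59  0.27  1.91  0.01  0.98  2.07] t 6.55 w 0.0493 F [ 0.8 -0.6 -4. ] 
  go cm [ 0.24 -0.1  -0.57] len 0.6 
[ 0.04 -0.51  0.08]
```

Emit:
{"op": "apply_moves", "data": {"fingers": [0.3,0.3,0.3], "translation": [[0,0,0],[0,0,0],[0,0,0]], "turn": [8,8,6]}}

```text
t: 6.85
tcp_pos: [0.5087, -0.3063, 0.0807]
tcp_rot: [-0.002, 0.735, -0.678, -0.009]
contact_force: [-0.3, 0.1, 0.1]
width: 0.0492
```

```bash
python3 -c "
from h import *
go(.510,-.308,.087);s=arm.observe();print(s['wrist_torque'].round(2))"
```

```text
tcp [ 0.5087 -0.3063  0.0807] yaw(x) -85.32 tilt 1.02 j [-0.59  0.27  1.91  0.01  0.98  2.47] t 6.85 w 0.0492 F [-0.3  0.1  0.1] 
  go cm [ 0.17 -0.11 -0.64] len 0.7 
[-0.09 -0.27  1.02]
```

Torque of 1.02 N m about the nut axis means nut A is at its stop. Next I release it, rise and unwind for B.

Emit:
{"op": "apply_moves", "data": {"fingers": [1,1,1,1,1,1,1,1,1,1], "translation": [[0,0,0],[0,0,0],[0,0,0],[0,0,-4],[0,0,-4],[0,0,0],[0,0,0],[0,0,0],[0,0,0],[0,0,0]], "turn": [0,0,0,0,0,-8.5,-8.5,-8.5,-8.5,-8.5]}}

```text
t: 7.85
tcp_pos: [0.5099, -0.3076, 0.1656]
tcp_rot: [-0.005, 0.935, -0.356, -0.007]
contact_force: [-0.1, 0.3, 0.5]
width: 0.0879
```

Emit:
{"op": "apply_moves", "data": {"fingers": [1,1,1,1,1,1,1,1,1,1], "translation": [[0,0,0],[0,0,0],[0,0,0],[0,0,0],[0,0,0],[0,0,0],[0,0,0],[0,0,0],[0,0,0],[0,0,0]], "turn": [-8.5,-8.5,-8.5,-8.5,-8.5,-8.5,-8.5,-8.5,-8.5,0]}}

```text
t: 8.85
tcp_pos: [0.5097, -0.3073, 0.167]
tcp_rot: [-0.008, 0.952, 0.307, -0.002]
contact_force: [-0.4, 0.8, 0.1]
width: 0.0882
```

```bash
python3 -c "
from h import *
go(.5115,-.198,.17)"
```

```text
tcp [ 0.5097 -0.3073  0.167 ] yaw(x) 35.77 tilt 0.99 j [-0.59  0.18  1.84  0.01  1.13  0.35] t 8.85 w 0.0882 F [-0.4  0.8  0.1] 
  go cm [ 6.54 -8.76 -0.14] len 10.9
```

Emit:
{"op": "apply_moves", "data": {"fingers": [1,1,1,1,1], "translation": [[2.1,-2.8,0],[2.1,-2.8,0],[2.1,-2.8,0],[0,0,0],[0,0,0]], "turn": [0,0,0,0,0]}}

```text
t: 9.35
tcp_pos: [0.5123, -0.2004, 0.169]
tcp_rot: [-0.008, 0.954, 0.3, -0.001]
contact_force: [0.0, -0.9, 0.7]
width: 0.0882
```

```bash
python3 -c "
from h import *
go(.5115,-.198,.084)"
```

```text
tcp [ 0.5123 -0.2004  0.169 ] yaw(x) 34.86 tilt 0.9 j [-0.42  0.09  1.94  0.01  1.12  0.53] t 9.35 w 0.0882 F [ 0.  -0.9  0.7] 
  go cm [ 0.05 -0.11  8.51] len 8.5
```

Emit:
{"op": "apply_moves", "data": {"fingers": [1,1,1,1,1,0.3,0.3,0.3,0.3,0.3], "translation": [[0,-0.1,2.5],[0,0,2.5],[0,0,2.5],[0,0,0.9],[0,0,0],[0,0,0],[0,0,0],[0,0,0],[0,0,0],[0,0,0.03]], "turn": [0,0,0,0,0,0,0,0,0,8]}}

```text
t: 10.35
tcp_pos: [0.5096, -0.1989, 0.0868]
tcp_rot: [-0.012, 0.974, 0.224, -0.003]
contact_force: [-7.9, 10.1, 8.2]
width: 0.0504
```

```bash
python3 -c "
from h import *
go(.5115,-.198,.084);s=arm.observe();print(s['wrist_torque'].round(2))"
```

```text
tcp [ 0.5096 -0.1989  0.0868] yaw(x) 25.9 tilt 1.46 j [-0.43  0.18  2.01  0.02  0.97  0.68] t 10.35 w 0.0504 F [-7.9 10.1  8.2] 
  go cm [0.22 0.01 0.28] len 0.4 
[1.74 1.26 0.12]
```

Emit:
{"op": "apply_moves", "data": {"fingers": [0.3,0.3,0.3,0.3,0.3,0.3,0.3,0.3,0.3,0.3], "translation": [[0.1,0,0.03],[0,0,0.03],[0,0,0.03],[0,0,0.03],[0,0,0.03],[0,0,0.03],[0,0,0.03],[0,0,0.03],[0,0,0],[0,0,0]], "turn": [8,8,8,8,8,8,8,8,8,8]}}

```text
t: 11.35
tcp_pos: [0.51, -0.1963, 0.0842]
tcp_rot: [-0.008, 0.877, -0.48, -0.009]
contact_force: [0.8, -1.8, -7.8]
width: 0.0491
```

```bash
python3 -c "
from h import *
go(.5115,-.198,.084);s=arm.observe();print(s['wrist_torque'].round(2))"
```

```text
tcp [ 0.51   -0.1963  0.0842] yaw(x) -57.43 tilt 1.42 j [-0.42  0.18  2.01  0.02  0.97  2.14] t 11.35 w 0.0491 F [ 0.8 -1.8 -7.8] 
  go cm [ 0.23 -0.04  0.01] len 0.2 
[ 0.28 -0.98  0.15]
```

Emit:
{"op": "apply_moves", "data": {"fingers": [0.3,0.3,0.3], "translation": [[0,0,0],[0,0,0],[0,0,0]], "turn": [8,7,4]}}

```text
t: 11.65
tcp_pos: [0.5105, -0.1961, 0.0845]
tcp_rot: [-0.006, 0.783, -0.622, -0.009]
contact_force: [1.2, -1.1, -4.4]
width: 0.0491
```

```bash
python3 -c "
from h import *
go(.5115,-.198,.084);s=arm.observe();print(s['wrist_torque'].round(2))"
```

```text
tcp [ 0.5105 -0.1961  0.0845] yaw(x) -76.92 tilt 1.29 j [-0.42  0.18  2.01  0.02  0.96  2.48] t 11.65 w 0.0491 F [ 1.2 -1.1 -4.4] 
  go cm [ 0.2  -0.06  0.04] len 0.2 
[-0.05 -0.23  1.11]
```

Both nuts are at their stops. I release, rise and unwind to about yaw 0, and fit the case pose at the same time.

Emit:
{"op": "apply_moves", "data": {"fingers": [1,1,1,1,1,1,1,1,1,1], "translation": [[0,0,0],[0,0,0],[0,0,0],[0,0,-4],[0,0,-4],[0,0,-4],[0,0,0],[0,0,0],[0,0,0],[0,0,0]], "turn": [0,0,0,0,0,0,-8.5,-8.5,-8.5,-8.5]}}

```text
t: 12.65
tcp_pos: [0.5137, -0.2002, 0.2154]
tcp_rot: [-0.009, 0.933, -0.358, -0.002]
contact_force: [0.6, -0.1, -0.7]
width: 0.0884
```

Emit:
{"op": "apply_moves", "data": {"fingers": [0,0,0,0,0,0], "translation": [[0,0,0],[0,0,0],[0,0,0],[0,0,0],[0,0,0],[0,0,0]], "turn": [-8.5,-8.5,-8.5,-8.5,-8.5,0]}}

```text
t: 13.25
tcp_pos: [0.5148, -0.2012, 0.2189]
tcp_rot: [-0.008, 1.0, 0.009, 0.004]
contact_force: [0.4, -0.2, 0.1]
width: 0.0422
```

```bash
cat > case.py <<'E'
from h import *
def fit(f,lab):
    X=cloud(f["d"],f["K"],f["C"]); x,y,z=[X[...,i] for i in range(3)]
    reg=(x>.4)&(x<.85)&(y>.15)&(y<.42)
    m=reg&(z>.06)&(z<.135)
    r=cv2.minAreaRect(X[m][:,:2].astype(np.float32)); print(lab,"outline",np.round(r[0],4),np.round(r[1],4),round(r[2],2))
    h=X[reg&(z>.1)&(z<.13)]
    (c,sz,a)=cv2.minAreaRect(h[:,:2].astype(np.float32)); print("  handle",np.round(c,4),np.round(sz,4),round(a,2),len(h),h[:,2].max().round(3))
E
python3 -c "
from case import *
fit(np.load('top0.npz'),'top'); fit(np.load('scene0.npz'),'scene')
go(.5,.0,.26,0)"
```

```text
top outline [0.6219 0.2854] [0.3497 0.1764] 0.95
  handle [0.6043 0.2813] [0.2732 0.1616] 3.58 69 0.121
scene outline [0.6214 0.2822] [0.352  0.1751] 1.17
  handle [0.5633 0.2804] [0.0128 0.0586] 0.37 121 0.118
tcp [ 0.5148 -0.2012  0.2189] yaw(x) 1.02 tilt 1.03 j [-0.43  0.05  1.89  0.02  1.2   1.12] t 13.25 w 0.0422 F [ 0.4 -0.2  0.1] 
  go cm [ -1.09 -20.2   -3.8 ] len 20.6 turn 1.0
```

Emit:
{"op": "apply_moves", "data": {"fingers": [0,0,0,0,0,0,0,0,0,0], "translation": [[-0.5,-4.8,-0.4],[-0.5,-4.8,-0.4],[-0.5,-4.8,-0.4],[-0.5,-4.8,-0.4],[-0.5,-4.8,-0.4],[-0.5,-4.8,0],[-0.5,-4.8,0],[-0.5,-4.8,0],[-0.5,-4.8,0],[-0.5,-4.8,0]], "turn": [0,0,0,0,0,0,0,0,0,0]}}

```text
t: 14.25
tcp_pos: [0.4666, 0.2883, 0.2516]
tcp_rot: [-0.008, 1.0, -0.015, 0.01]
contact_force: [0.8, -0.3, -0.0]
width: 0.0001
```

Emit:
{"op": "apply_moves", "data": {"fingers": [0], "translation": [[0,0,0]], "turn": [0]}}

```text
t: 14.35
tcp_pos: [0.4658, 0.2935, 0.2522]
tcp_rot: [-0.01, 1.0, -0.014, 0.01]
contact_force: [-0.2, -1.2, -0.0]
width: 0.0004
```

Run:
```python
from case import *
im,d,K,C=cam("wrist"); save("w2",im); np.savez("w2",im=im,d=d,K=K,C=C)
fit(np.load("w2.npz"),"w"); go(.53,.281,.15,0)
```

```text
w outline [0.5438 0.284 ] [0.1897 0.1747] 0.98
  handle [0.5634 0.2847] [0.0121 0.0592] 1.12 957 0.115
tcp [0.466  0.2912 0.252 ] yaw(x) -1.65 tilt 1.56 j [0.51 0.   1.88 0.01 1.24 2.11] t 14.4 w 0.0002 F [ 0.9 -1.   0.2] 
  go cm [ 6.22  1.02 10.31] len 12.1 turn -1.6
```

View pics/w2.png

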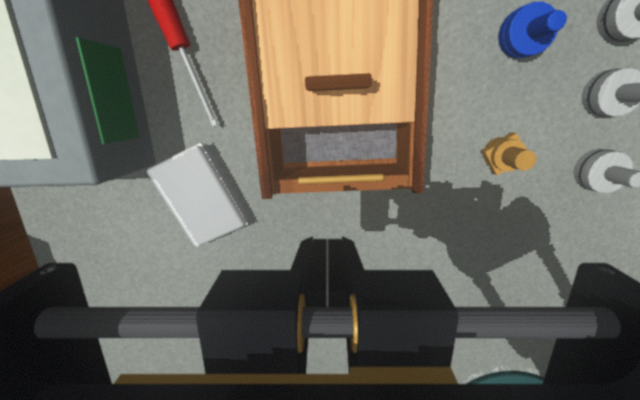

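Handle is at (0.5634,0.2847), pixel (338,82), with its top at 0.113 and yaw 1.1°. That agrees with the scene view and the text. I'll push it open with closed fingers from its front side.

Emit:
{"op": "apply_moves", "data": {"fingers": [0,0,0,0,0,0,0], "translation": [[3.1,0.4,0],[3.1,0,0],[0,0,3.5],[0,0,3.5],[0,0,3.5],[0,0,2.5],[0,0,0]], "turn": [0,0,0,0,0,0,0]}}

```text
t: 15.1
tcp_pos: [0.5369, 0.2775, 0.1226]
tcp_rot: [-0.008, 1.0, -0.024, 0.013]
contact_force: [-0.9, -0.5, 0.2]
width: 0.0004
```

```bash
python3 -c "
from h import *
go(.53,.285,.093,1)"
```

```text
tcp [0.5369 0.2775 0.1226] yaw(x) -2.81 tilt 1.76 j [0.43 0.21 1.9  0.   1.01 2.05] t 15.1 w 0.0004 F [-0.9 -0.5  0.2] 
  go cm [-0.81 -0.66  2.95] len 3.1 turn -3.8
```

Emit:
{"op": "apply_moves", "data": {"fingers": [0,0,0,0], "translation": [[-0.6,-0.6,0],[0,0,1.4],[0,0,1.4],[0,0,0]], "turn": [-4,0,0,0]}}

```text
t: 15.5
tcp_pos: [0.5346, 0.2803, 0.0959]
tcp_rot: [-0.007, 1.0, 0.006, 0.015]
contact_force: [-0.2, -0.6, 0.1]
width: 0.0005
```

```bash
python3 -c "
from h import *
go(.624,.287,.094,1)"
```

```text
tcp [0.5346 0.2803 0.0959] yaw(x) 0.69 tilt 1.92 j [0.44 0.24 1.92 0.   0.95 2.  ] t 15.5 w 0.0005 F [-0.2 -0.6  0.1] 
  go cm [ 8.93 -0.56  0.47] len 9.0 turn -0.3
```

Emit:
{"op": "apply_moves", "data": {"fingers": [0,0,0,0,0,0,0,0,0,0], "translation": [[0,-0.5,0.2],[1,0,0],[1,0,0],[1,0,0],[1,0,0],[1,0,0],[1,0,0],[1,0,0],[1,0,0],[0,0,0]], "turn": [0,0,0,0,0,0,0,0,0,0]}}

```text
t: 16.5
tcp_pos: [0.6223, 0.2864, 0.0962]
tcp_rot: [-0.007, 1.0, 0.005, 0.014]
contact_force: [0.1, 0.1, -0.5]
width: 0.0003
```

```bash
python3 -c "
from h import *
go(.624,.287,.094,1)"
```

```text
tcp [0.6223 0.2864 0.0962] yaw(x) 0.54 tilt 1.84 j [0.39 0.38 1.73 0.   1.   1.95] t 16.5 w 0.0003 F [ 0.1  0.1 -0.5] 
  go cm [ 0.17 -0.05  0.22] len 0.3 turn -0.5
```

Emit:
{"op": "apply_moves", "data": {"fingers": [0,0,0], "translation": [[0.5,0,0],[0.5,0,0],[0.4,0,0]], "turn": [0,0,0]}}

```text
t: 16.8
tcp_pos: [0.6237, 0.2864, 0.0964]
tcp_rot: [-0.005, 1.0, 0.005, -0.0]
contact_force: [-11.4, -0.8, 6.8]
width: 0.0008
```

Run:
```python
from case import *
go(.624,.287,.094,1)
im,d,K,C=cam("top"); save("top1",im); np.savez("top1",im=im,d=d,K=K,C=C)
im,d,K,C=cam("scene"); save("scene1",im); np.savez("scene1",im=im,d=d,K=K,C=C)
a=cv2.resize(im[140:320,250:490],None,fx=3,fy=3); save("crop2",a)
```

```text
tcp [0.6237 0.2864 0.0964] yaw(x) 0.53 tilt 0.62 j [0.39 0.39 1.71 0.01 1.04 1.94] t 16.8 w 0.0008 F [-11.4  -0.8   6.8] 
  go cm [ 0.03 -0.06  0.24] len 0.2 turn -0.5
```

View pics/crop2.png

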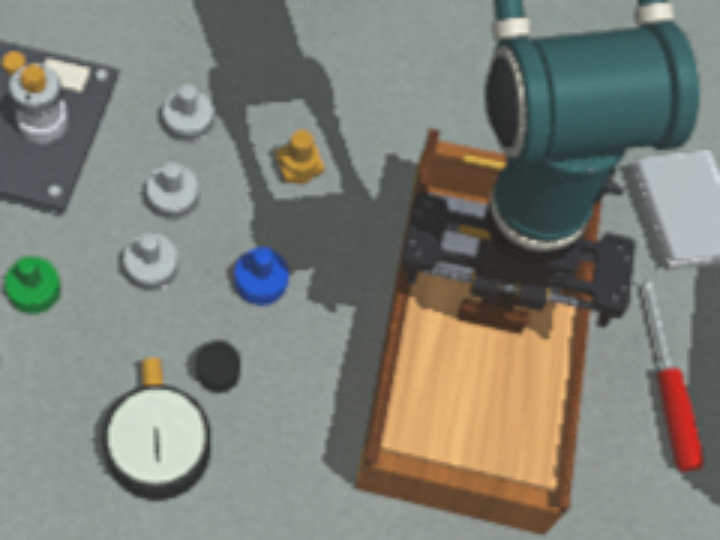

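The lid is on its open stop, with a reaction of -11 N and the handle at x of about 0.64. I go up and over to the weights.

Emit:
{"op": "apply_moves", "data": {"fingers": [0,0,0,0,0.6,0.6,0.6,0.6,0.6,0.6], "translation": [[-1,0,-1],[0,0,-4.5],[0,0,-4.5],[0,0,-4.5],[-2.6,4.2,0],[-2.6,4.2,0],[-2.6,4.2,0],[-2.6,4.2,0],[-2.6,4.2,0],[-2.6,4.2,0]], "turn": [0,0,0,0,0,0,0,0,0,0]}}

```text
t: 17.9
tcp_pos: [0.4639, 0.0297, 0.2542]
tcp_rot: [-0.006, 1.0, 0.01, 0.016]
contact_force: [0.6, -1.6, -0.6]
width: 0.046
```

Emit:
{"op": "apply_moves", "data": {"fingers": [0.6,0.6,0.6], "translation": [[0,3,0],[0,2,0],[0,0,0]], "turn": [0,0,0]}}

```text
t: 18.2
tcp_pos: [0.4619, -0.0265, 0.2574]
tcp_rot: [-0.004, 1.0, 0.007, 0.021]
contact_force: [-0.2, 0.5, 0.2]
width: 0.0527
```

```bash
cat > wt.py <<'E'
from h import *
def weights(f=None):
    im,d,K,C=cam("wrist") if f is None else f
    X=cloud(d,K,C); m=((X[...,2]>.042)&(X[...,2]<.085)&(d>.05)&(X[...,0]>.38)).astype(np.uint8)
    n,l,st,c=cv2.connectedComponentsWithStats(m,connectivity=4)
    for i in range(1,n):
        if st[i,4]>60:
            p=X[l==i]; t=p[p[:,2]>np.percentile(p[:,2],90)-.004]; col=im[l==i].mean(0).astype(int)
            print(c[i].round(),st[i,4],"top mid",((t.min(0)+t.max(0))/2).round(4),"size",np.ptp(t,0).round(3),"rgb",col)
    return im
E
python3 -c "
from wt import *
save('w3',weights()); go(.546,-.047,.25,0)"
```

```text
[40. 20.] 2820 top mid [0.6176 0.2557 0.0829] size [0.034 0.084 0.004] rgb [226 184 128]
[123.  90.] 4724 top mid [0.5436 0.1971 0.0811] size [0.185 0.006 0.008] rgb [56 39 28]
[348.  18.] 391 top mid [ 0.6305 -0.0445  0.0614] size [0.019 0.019 0.006] rgb [181 185 183]
[243.  31.] 402 top mid [0.6168 0.0666 0.0609] size [0.019 0.019 0.005] rgb [ 61  96 179]
[533.  81.] 290 top mid [ 0.5709 -0.2533  0.049 ] size [0.018 0.019 0.005] rgb [39 39 40]
[347. 101.] 267 top mid [ 0.547  -0.0451  0.061 ] size [0.019 0.019 0.005] rgb [197 202 199]
[ 44. 169.] 2695 top mid [0.458  0.2868 0.0738] size [0.02  0.134 0.007] rgb [129  91  55]
[465. 132.] 762 top mid [ 0.5139 -0.1824  0.076 ] size [0.037 0.017 0.018] rgb [162 162 163]
[563. 136.] 1297 top mid [ 0.5106 -0.2953  0.0779] size [0.041 0.021 0.013] rgb [143 144 144]
[245. 161.] 389 top mid [0.4772 0.0728 0.059 ] size [0.023 0.023 0.005] rgb [186 148  84]
[352. 183.] 255 top mid [ 0.4524 -0.0558  0.0607] size [0.018 0.019 0.005] rgb [171 176 173]
[509. 185.] 290 top mid [ 0.4507 -0.2509  0.0439] size [0.023 0.024 0.004] rgb [201 157  85]
tcp [ 0.4622 -0.0256  0.2576] yaw(x) 0.83 tilt 2.43 j [-0.12 -0.19  2.04  0.02  1.25  1.43] t 18.25 w 0.053 F [-0.6  0.5 -0.2] 
  go cm [8.31 2.28 1.08] len 8.7 turn 0.8
```

View pics/w3.png

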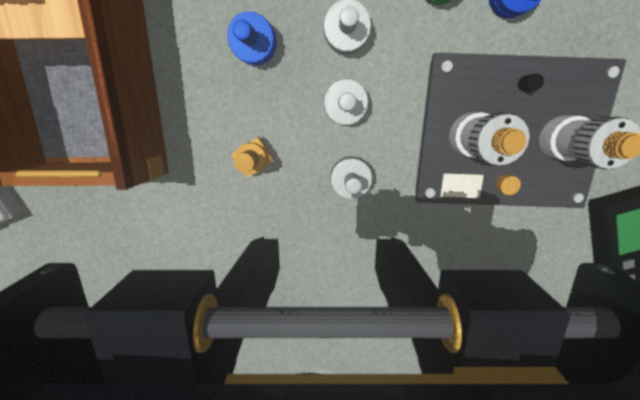

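The weights are at wrist pixels (348,18), (347,101) and (352,183), unmoved, with knob tops at 61 mm. The blue one at (243,31) is a decoy. I take the middle one first.

Emit:
{"op": "apply_moves", "data": {"fingers": [0.6,0.6,0.6,0.6,0.6,0.6,0.6,0.6], "translation": [[2.6,0.6,0],[2.6,0.6,0],[2.6,0.6,0],[0,0,3.5],[0,0,3.5],[0,0,3.5],[0,0,2],[0,0,0]], "turn": [0,0,0,0,0,0,0,0]}}

```text
t: 19.05
tcp_pos: [0.557, -0.0329, 0.1395]
tcp_rot: [-0.005, 0.999, 0.011, 0.03]
contact_force: [-0.0, 0.2, -0.3]
width: 0.053
```

```bash
python3 -c "
from wt import *
go(.547,-.045,.034,0)"
```

```text
tcp [ 0.557  -0.0329  0.1395] yaw(x) 1.19 tilt 3.49 j [-0.11  0.09  2.    0.02  0.99  1.42] t 19.05 w 0.053 F [-0.   0.2 -0.3] 
  go cm [-1.66  1.29 10.46] len 10.7 turn 1.2
```

Emit:
{"op": "apply_moves", "data": {"fingers": [0.6,0.6,0.6,0.6,0.6], "translation": [[-0.8,0.6,0],[-0.6,0.6,0],[0,0,2.5],[0,0,2.5],[0,0,0]], "turn": [0,0,0,0,0]}}

```text
t: 19.55
tcp_pos: [0.5502, -0.0451, 0.0961]
tcp_rot: [-0.004, 0.999, 0.012, 0.037]
contact_force: [0.0, -0.0, 0.4]
width: 0.0527
```

```bash
python3 -c "
from wt import *
go(.547,-.045,.034,0)"
```

```text
tcp [ 0.5502 -0.0451  0.0961] yaw(x) 1.35 tilt 4.23 j [-0.14  0.12  2.06  0.03  0.89  1.39] t 19.55 w 0.0527 F [ 0.  -0.   0.4] 
  go cm [-0.78  0.03  6.17] len 6.2 turn 1.4
```

Emit:
{"op": "apply_moves", "data": {"fingers": [0.6,0.6,0.6,0.6,0.6,0.6], "translation": [[-0.6,0,1.2],[0,0,1.2],[0,0,1.2],[0,0,1.2],[0,0,0.8],[0,0,0]], "turn": [0,0,0,0,0,0]}}

```text
t: 20.15
tcp_pos: [0.5516, -0.046, 0.0413]
tcp_rot: [-0.004, 0.999, 0.012, 0.041]
contact_force: [-0.4, -0.3, 1.2]
width: 0.0524
```

```bash
python3 -c "
from wt import *
go(.547,-.045,.034,0)"
```

```text
tcp [ 0.5516 -0.046   0.0413] yaw(x) 1.31 tilt 4.72 j [-0.14  0.2   2.09  0.03  0.77  1.39] t 20.15 w 0.0524 F [-0.4 -0.3  1.2] 
  go cm [-0.52 -0.1   0.69] len 0.9 turn 1.3
```

Emit:
{"op": "apply_moves", "data": {"fingers": [0.6,0.6,0.1,0.1,0.1,0.1,0.1,0.1], "translation": [[-0.4,0,0.5],[0,0,0],[0,0,0],[0,0,0],[0,0,0],[0,0,0],[0,0,-1],[0,0,-1]], "turn": [0,0,0,0,0,0,0,0]}}

```text
t: 20.95
tcp_pos: [0.5448, -0.0458, 0.0551]
tcp_rot: [-0.004, 0.999, 0.012, 0.039]
contact_force: [0.2, -0.0, -3.2]
width: 0.0187
```

```bash
python3 -c "
from wt import *
go(.547,-.045,.034,0)"
```

```text
tcp [ 0.5448 -0.0458  0.0551] yaw(x) 1.33 tilt 4.51 j [-0.14  0.17  2.1   0.03  0.8   1.39] t 20.95 w 0.0187 F [ 0.2 -0.  -3.2] 
  go cm [ 0.06 -0.06  2.12] len 2.1 turn 1.3
```

Emit:
{"op": "apply_moves", "data": {"fingers": [0.1,0.1,0.1,0.1,0.1,0.1,0.1,0.1,0.1,0.1], "translation": [[0,0,-4],[0,0,-4],[0,0,-4],[0,-4,0],[0,-4,0],[0,-4,0],[0,-4,0],[0,-4,0],[0,-4,0],[0,-4,0]], "turn": [0,0,0,0,0,0,0,0,0,0]}}

```text
t: 21.95
tcp_pos: [0.5261, 0.2367, 0.1889]
tcp_rot: [-0.003, 0.999, 0.006, 0.041]
contact_force: [0.3, 0.1, -4.0]
width: 0.0192
```

Emit:
{"op": "apply_moves", "data": {"fingers": [0.1,0.1], "translation": [[0,-3,0],[0,0,0]], "turn": [0,0]}}

```text
t: 22.15
tcp_pos: [0.524, 0.2725, 0.1902]
tcp_rot: [-0.005, 0.999, 0.008, 0.041]
contact_force: [-0.1, 0.5, -3.7]
width: 0.0192
```

```bash
python3 -c "
from wt import *
go(.561,.283,.16,1)"
```

```text
tcp [0.524  0.2725 0.1902] yaw(x) 0.94 tilt 4.7 j [ 0.45  0.09  1.9  -0.03  1.07  2.02] t 22.15 w 0.0192 F [-0.1  0.5 -3.7] 
  go cm [ 3.45 -0.96  3.32] len 4.9 turn -0.1
```

Emit:
{"op": "apply_moves", "data": {"fingers": [0.1,0.1,0.1,0.1,0.1], "translation": [[3,-0.7,0],[0.8,0,0],[0,0,2],[0,0,2],[0,0,0]], "turn": [0,0,0,0,0]}}

```text
t: 22.65
tcp_pos: [0.5632, 0.2786, 0.1534]
tcp_rot: [-0.003, 0.999, 0.01, 0.039]
contact_force: [-0.7, 0.1, -3.8]
width: 0.019
```

```bash
python3 -c "
from wt import *
go(.561,.283,.041,1)"
```

```text
tcp [0.5632 0.2786 0.1534] yaw(x) 1.08 tilt 4.47 j [ 0.43  0.2   1.85 -0.03  1.02  2.  ] t 22.65 w 0.019 F [-0.7  0.1 -3.8] 
  go cm [-1.09 -0.39 11.19] len 11.2 turn 0.1
```

Emit:
{"op": "apply_moves", "data": {"fingers": [0.1,0.1,0.1,0.1,0.1,0.1], "translation": [[-0.2,-0.2,2],[-0.2,-0.2,2],[-0.2,0,2],[-0.2,0,2],[-0.1,0,1],[0,0,0]], "turn": [0,0,0,0,0,0]}}

```text
t: 23.25
tcp_pos: [0.5623, 0.2794, 0.0666]
tcp_rot: [-0.003, 0.999, 0.008, 0.04]
contact_force: [0.1, -0.0, -4.0]
width: 0.0189
```

```bash
python3 -c "
from wt import *
go(.561,.283,.041,1)"
```

```text
tcp [0.5623 0.2794 0.0666] yaw(x) 0.85 tilt 4.59 j [ 0.44  0.29  1.91 -0.04  0.86  2.02] t 23.25 w 0.0189 F [ 0.1 -0.  -4. ] 
  go cm [-0.33 -0.34  2.54] len 2.6 turn -0.2
```

Emit:
{"op": "apply_moves", "data": {"fingers": [0.1,0.1,0.1,0.1], "translation": [[-0.2,-0.2,0.8],[-0.1,0,0.8],[0,0,0.6],[0,0,0.3]], "turn": [0,0,0,0]}}

```text
t: 23.65
tcp_pos: [0.5639, 0.2826, 0.0447]
tcp_rot: [-0.004, 0.999, 0.007, 0.043]
contact_force: [-7.9, -4.0, 18.7]
width: 0.019
```

```bash
python3 -c "
from wt import *
go(.561,.283,.041,1)"
```

```text
tcp [0.5639 0.2826 0.0447] yaw(x) 0.8 tilt 4.9 j [ 0.44  0.32  1.92 -0.04  0.82  2.02] t 23.65 w 0.019 F [-7.9 -4.  18.7] 
  go cm [-0.32 -0.05  0.35] len 0.5 turn -0.2
```

Emit:
{"op": "apply_moves", "data": {"fingers": [0.5,0.5,0.5,0.5,0.5,0.5,0.5,0.5,0.5,0.5], "translation": [[0,0,0],[0,0,0],[0,0,0],[0,0,-2],[0,0,-4],[0,0,-4],[0,0,-4],[0,4,-1],[0,4,0],[0,4,0]], "turn": [0,0,0,0,0,0,0,0,0,0]}}

```text
t: 24.65
tcp_pos: [0.5582, 0.1649, 0.2063]
tcp_rot: [-0.007, 0.999, 0.011, 0.051]
contact_force: [0.2, 0.3, 0.5]
width: 0.0439
```

Emit:
{"op": "apply_moves", "data": {"fingers": [0.6,0.6,0.6,0.6,0.6,0.6], "translation": [[1,4,0],[1,4,0],[1,4,0],[1,4,0],[0,3,0],[0,0,0]], "turn": [0,0,0,0,0,0]}}

```text
t: 25.25
tcp_pos: [0.6065, -0.0358, 0.2144]
tcp_rot: [-0.006, 0.998, 0.01, 0.057]
contact_force: [0.6, 0.2, -0.2]
width: 0.0527
```

```bash
python3 -c "
from wt import *
go(.6305,-.0445,.036,0)
weights();
im,d,K,C=cam('scene'); np.savez('scene2',im=im,d=d,K=K,C=C); save('crop3',cv2.resize(im[140:320,250:490],None,fx=3,fy=3))
"
```

```text
tcp [ 0.6065 -0.0358  0.2144] yaw(x) 1.13 tilt 6.63 j [-0.12  0.08  1.86  0.03  1.08  1.42] t 25.25 w 0.0527 F [ 0.6  0.2 -0.2] 
  go cm [ 0.32  1.12 17.99] len 18.0 turn 1.1
[ 29. 109.] 9842 top mid [0.6902 0.2511 0.0832] size [0.176 0.072 0.004] rgb [236 196 137]
[ 95. 136.] 9277 top mid [0.6414 0.199  0.0812] size [0.278 0.008 0.008] rgb [60 40 27]
[487.  25.] 590 top mid [ 0.7754 -0.1835  0.0611] size [0.019 0.019 0.005] rgb [ 58 147 143]
[444. 121.] 414 top mid [ 0.6854 -0.1506  0.0612] size [0.019 0.019 0.005] rgb [ 64 145  79]
[525. 136.] 503 top mid [ 0.6729 -0.2361  0.0609] size [0.019 0.02  0.005] rgb [ 52  83 165]
[337. 172.] 302 top mid [ 0.6308 -0.044   0.0608] size [0.019 0.019 0.005] rgb [195 199 196]
[233. 183.] 357 top mid [0.6172 0.0665 0.0608] size [0.019 0.019 0.005] rgb [ 60  93 178]
[ 39. 227.] 617 top mid [0.5635 0.2818 0.0669] size [0.019 0.021 0.006] rgb [126 127 123]
[523. 229.] 273 top mid [ 0.5712 -0.2529  0.0488] size [0.018 0.019 0.005] rgb [38 39 40]
[467. 263.] 502 top mid [ 0.5312 -0.1963  0.066 ] size [0.006 0.027 0.012] rgb [97 98 99]
[558. 278.] 1215 top mid [ 0.5122 -0.2911  0.0779] size [0.034 0.013 0.014] rgb [129 130 130]
```

View pics/crop3.png

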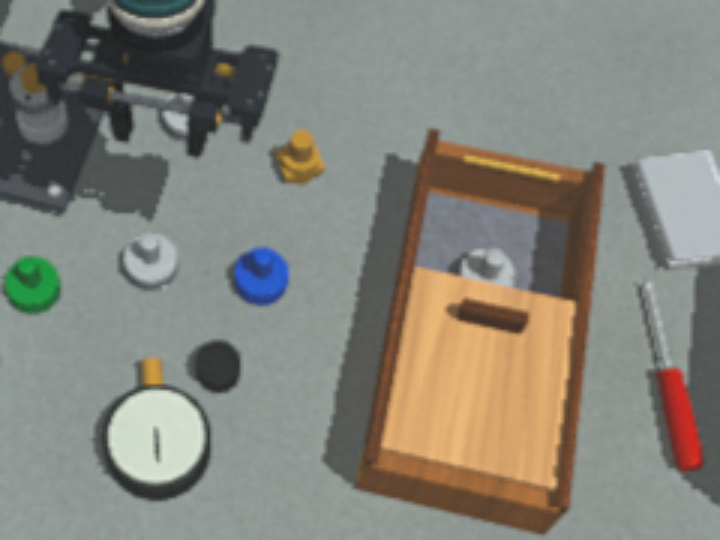

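Weight 1 stands upright in the case (knob top 0.067, at (0.5635,0.282)). Next is the far one, at (0.6308,-0.044).

Emit:
{"op": "apply_moves", "data": {"fingers": [0.6,0.6,0.6,0.6], "translation": [[0.2,0.9,4],[0,0,4],[0,0,4],[0,0,0]], "turn": [0,0,0,0]}}

```text
t: 25.75
tcp_pos: [0.6261, -0.0346, 0.0969]
tcp_rot: [-0.008, 0.998, 0.013, 0.062]
contact_force: [-1.7, 0.0, -1.1]
width: 0.053
```

```bash
python3 -c "
from wt import *
go(.6325,-.044,.036,0)
"
```

```text
tcp [ 0.6261 -0.0346  0.0969] yaw(x) 1.49 tilt 7.16 j [-0.11  0.23  1.93  0.04  0.86  1.41] t 25.75 w 0.053 F [-1.7  0.  -1.1] 
  go cm [-0.14  1.05  6.11] len 6.2 turn 1.5
```

Emit:
{"op": "apply_moves", "data": {"fingers": [0.6,0.6,0.6,0.6,0.6], "translation": [[0,1.1,0],[-0.1,0,2],[-0.1,0,2],[0,0,1.2],[0,0,0]], "turn": [0,0,0,0,0]}}

```text
t: 26.25
tcp_pos: [0.6376, -0.0433, 0.0545]
tcp_rot: [-0.007, 0.997, 0.017, 0.069]
contact_force: [1.0, -0.4, 0.3]
width: 0.0529
```

```bash
python3 -c "
from wt import *
go(.6325,-.044,.036,0)
"
```

```text
tcp [ 0.6376 -0.0433  0.0545] yaw(x) 1.85 tilt 7.93 j [-0.12  0.29  1.94  0.05  0.77  1.38] t 26.25 w 0.0529 F [ 1.  -0.4  0.3] 
  go cm [-0.76  0.08  1.77] len 1.9 turn 1.9
```

Emit:
{"op": "apply_moves", "data": {"fingers": [0.6,0.6,0.6,0.1,0.1,0.1,0.1,0.1,0.1,0.1], "translation": [[-0.7,0,0.9],[0,0,0.9],[0,0,0],[0,0,0],[0,0,0],[0,0,0],[0,0,0],[0,0,-1.5],[0,0,-4.5],[0,0,-4.5]], "turn": [0,0,0,0,0,0,0,0,0,0]}}

```text
t: 27.25
tcp_pos: [0.6126, -0.0443, 0.1367]
tcp_rot: [-0.008, 0.998, 0.017, 0.062]
contact_force: [0.5, -0.3, -3.5]
width: 0.0189
```

```bash
python3 -c "
from wt import *
go(.507,.247,.17,1)
"
```

```text
tcp [ 0.6126 -0.0443  0.1367] yaw(x) 1.87 tilt 7.12 j [-0.13  0.16  1.93  0.04  0.93  1.38] t 27.25 w 0.0189 F [ 0.5 -0.3 -3.5] 
  go cm [ -9.12 -29.53  -4.07] len 31.2 turn 0.9
```

Emit:
{"op": "apply_moves", "data": {"fingers": [0.1,0.1,0.1,0.1,0.1,0.1,0.1,0.1,0.1], "translation": [[0,0,-4],[-1,-4.2,0],[-1,-4.2,0],[-1,-4.2,0],[-1,-4.2,0],[-1,-4.2,0],[-1,-4.2,0],[-1,-3,0],[0,0,0]], "turn": [0,0,0,0,0,0,0,0,0]}}

```text
t: 28.15
tcp_pos: [0.5247, 0.2406, 0.1848]
tcp_rot: [-0.007, 0.998, 0.013, 0.067]
contact_force: [-0.7, -0.5, -4.6]
width: 0.0197
```

```bash
python3 -c "
from wt import *
go(.504,.247,.08,1)
"
```

```text
tcp [0.5247 0.2406 0.1848] yaw(x) 1.46 tilt 7.69 j [ 0.41  0.04  1.97 -0.05  1.    1.98] t 28.15 w 0.0197 F [-0.7 -0.5 -4.6] 
  go cm [-3.43 -0.56 10.12] len 10.7 turn 0.5
```

Emit:
{"op": "apply_moves", "data": {"fingers": [0.1,0.1,0.1,0.1,0.1,0.1], "translation": [[-2.1,-0.6,0],[-0.35,0,2.4],[-0.35,0,2.4],[-0.35,0,2.4],[-0.2,0,1.5],[0,0,0]], "turn": [0,0,0,0,0,0]}}

```text
t: 28.75
tcp_pos: [0.4994, 0.2449, 0.0935]
tcp_rot: [-0.006, 0.998, 0.014, 0.066]
contact_force: [-0.6, -0.9, -4.2]
width: 0.0192
```

```bash
python3 -c "
from wt import *
go(.504,.247,.042,1)
"
```

```text
tcp [0.4994 0.2449 0.0935] yaw(x) 1.62 tilt 7.57 j [ 0.44  0.11  2.09 -0.06  0.83  2.02] t 28.75 w 0.0192 F [-0.6 -0.9 -4.2] 
  go cm [-0.21 -0.14  5.17] len 5.2 turn 0.6
```

Emit:
{"op": "apply_moves", "data": {"fingers": [0.1,0.1,0.1,0.1,0.1], "translation": [[0,-0.1,2],[-0.1,0,1.5],[-0.1,0,1.2],[0,0,0.6],[0,0,0.3]], "turn": [0,0,0,0,0]}}

```text
t: 29.25
tcp_pos: [0.5097, 0.2467, 0.0472]
tcp_rot: [-0.007, 0.998, 0.013, 0.069]
contact_force: [-10.1, -4.0, 18.1]
width: 0.0191
```

```bash
python3 -c "
from wt import *
go(.504,.247,.042,1)
"
```

```text
tcp [0.5097 0.2467 0.0472] yaw(x) 1.49 tilt 7.95 j [ 0.43  0.18  2.1  -0.07  0.73  2.02] t 29.25 w 0.0191 F [-10.1  -4.   18.1] 
  go cm [-0.63 -0.04  0.44] len 0.8 turn 0.5
```

Emit:
{"op": "apply_moves", "data": {"fingers": [0.45,0.45,0.45,0.45,0.45,0.45,0.45,0.45,0.45,0.45], "translation": [[0,0,0],[0,0,0],[0,0,0],[0,0,-2],[0,0,-4.5],[0,0,-4.5],[-0.5,4.8,-3],[-0.5,4.8,0],[-0.5,4.8,0],[-0.5,4.8,0]], "turn": [0,0,0,0,0,0,0,0,0,0]}}

```text
t: 30.25
tcp_pos: [0.4843, 0.0599, 0.19]
tcp_rot: [-0.009, 0.997, 0.019, 0.079]
contact_force: [1.5, -1.2, 0.5]
width: 0.0395
```

Emit:
{"op": "apply_moves", "data": {"fingers": [0.6,0.6,0.6,0.6], "translation": [[-1,4.8,0],[-1,4,0],[0,0,0],[0,0,0]], "turn": [0,0,0,0]}}

```text
t: 30.65
tcp_pos: [0.4681, -0.0377, 0.1875]
tcp_rot: [-0.007, 0.996, 0.015, 0.082]
contact_force: [-0.7, 0.7, -0.4]
width: 0.0528
```

```bash
python3 -c "
from wt import *
go(.4524,-.0558,.036,0)
weights()
f=cam('scene'); save('crop4',cv2.resize(f[0][140:320,250:490],None,fx=3,fy=3))
X=cloud(f[1],f[2],f[3]); 
m=(X[...,0]>.465)&(X[...,0]<.6)&(X[...,1]>.21)&(X[...,1]<.355)&(X[...,2]>.055)&(X[...,2]<.075)
l=cv2.connectedComponents(m.astype(np.uint8))[1]
for i in range(1,l.max()+1):
  if (l==i).sum()>6: print('in case',X[l==i].mean(0).round(3),X[l==i][:,2].max().round(3),(l==i).sum())
"
```

```text
tcp [ 0.4681 -0.0377  0.1875] yaw(x) 1.67 tilt 9.44 j [-0.17 -0.2   2.19  0.05  1.    1.35] t 30.65 w 0.0528 F [-0.7  0.7 -0.4] 
  go cm [-4.08  1.94 14.66] len 15.3 turn 1.7
[12. 24.] 996 top mid [0.6189 0.2274 0.0829] size [0.034 0.025 0.004] rgb [221 176 121]
[ 73. 107.] 8506 top mid [0.5449 0.1972 0.0811] size [0.188 0.007 0.008] rgb [51 34 23]
[220.  44.] 576 top mid [0.6162 0.0663 0.061 ] size [0.019 0.019 0.005] rgb [ 57  87 163]
[ 7. 99.] 291 top mid [0.5625 0.2759 0.0539] size [0.018 0.009 0.007] rgb [73 74 72]
[558. 107.] 404 top mid [ 0.571  -0.2528  0.0494] size [0.018 0.019 0.006] rgb [36 36 36]
[481. 165.] 1194 top mid [ 0.5127 -0.1824  0.0767] size [0.039 0.017 0.016] rgb [151 152 152]
[600. 172.] 2130 top mid [ 0.5107 -0.2956  0.0789] size [0.041 0.024 0.012] rgb [131 132 132]
[ 30. 164.] 512 top mid [0.5019 0.246  0.0669] size [0.019 0.021 0.005] rgb [144 146 144]
[307. 187.] 357 top mid [ 0.4869 -0.0163  0.0613] size [0.02  0.019 0.006] rgb [182 187 184]
[217. 194.] 594 top mid [0.4772 0.0732 0.059 ] size [0.023 0.024 0.005] rgb [178 141  80]
[ 24. 209.] 1085 top mid [0.4591 0.2479 0.0738] size [0.019 0.049 0.006] rgb [148 104  62]
[536. 228.] 448 top mid [ 0.4512 -0.2515  0.0441] size [0.023 0.025 0.004] rgb [193 150  80]
in case [0.466 0.217 0.067] 0.073 10
in case [0.466 0.244 0.067] 0.075 18
in case [0.503 0.243 0.066] 0.072 41
in case [0.493 0.354 0.064] 0.074 25
in case [0.565 0.279 0.066] 0.073 45
```

View pics/crop4.png

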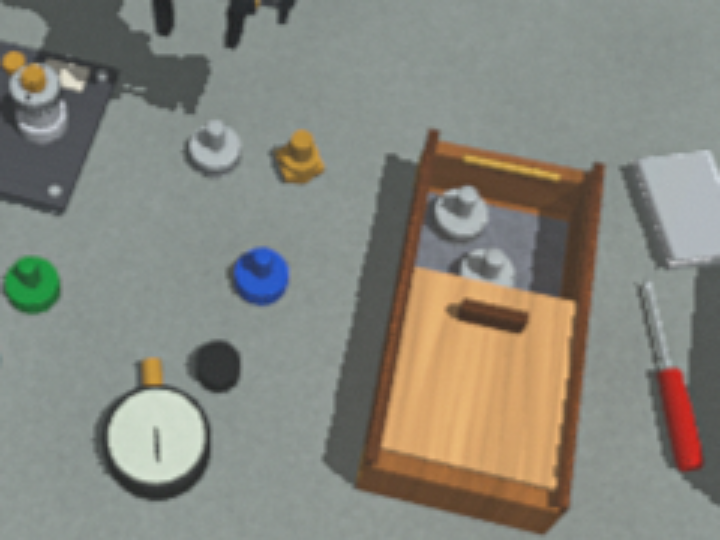

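The third weight has been knocked to (0.487,-0.016), the disturbance the task announced. I take it from there; two weights are already upright in the case.

Emit:
{"op": "apply_moves", "data": {"fingers": [0.6,0.6,0.6,0.6], "translation": [[-0.2,-2.1,0],[-0.1,0,4],[-0.1,0,4],[0,0,0]], "turn": [0,0,0,0]}}

```text
t: 31.15
tcp_pos: [0.481, -0.007, 0.1093]
tcp_rot: [-0.008, 0.996, 0.021, 0.085]
contact_force: [-1.3, -0.4, 0.1]
width: 0.053
```

```bash
python3 -c "
from wt import *
go(.490,-.0163,.038,0)
"
```

```text
tcp [ 0.481  -0.007   0.1093] yaw(x) 2.39 tilt 9.82 j [-0.09 -0.09  2.25  0.05  0.81  1.41] t 31.15 w 0.053 F [-1.3 -0.4  0.1] 
  go cm [-0.37  1.05  7.16] len 7.2 turn 2.4
```

Emit:
{"op": "apply_moves", "data": {"fingers": [0.6,0.6,0.6,0.6,0.6], "translation": [[0,0.8,0],[-0.2,0,2],[-0.2,0,2],[-0.1,0,1],[0,0,0]], "turn": [0,0,0,0,0]}}

```text
t: 31.65
tcp_pos: [0.4913, -0.0122, 0.0659]
tcp_rot: [-0.008, 0.996, 0.026, 0.09]
contact_force: [0.4, 0.1, -0.0]
width: 0.0529
```

```bash
python3 -c "
from wt import *
go(.490,-.0163,.038,0)
"
```

```text
tcp [ 0.4913 -0.0122  0.0659] yaw(x) 2.89 tilt 10.38 j [-0.1  -0.01  2.27  0.06  0.7   1.38] t 31.65 w 0.0529 F [ 0.4  0.1 -0. ] 
  go cm [-0.64  0.44  2.71] len 2.8 turn 2.9
```

Emit:
{"op": "apply_moves", "data": {"fingers": [0.6,0.6,0.6,0.6,0.1,0.1,0.1,0.1,0.1,0.1], "translation": [[-0.6,0.4,0.8],[0,0,1.1],[0,0,0.9],[0,0,0],[0,0,0],[0,0,0],[0,0,0],[0,0,0],[0,0,-1.5],[0,0,-3]], "turn": [0,0,0,0,0,0,0,0,0,0]}}

```text
t: 32.65
tcp_pos: [0.4807, -0.0171, 0.0793]
tcp_rot: [-0.008, 0.996, 0.026, 0.088]
contact_force: [0.2, 0.7, -3.9]
width: 0.0194
```

```bash
python3 -c "
from wt import *
go(.507,.317,.17,1)
"
```

```text
tcp [ 0.4807 -0.0171  0.0793] yaw(x) 2.9 tilt 10.1 j [-0.12 -0.05  2.28  0.06  0.74  1.36] t 32.65 w 0.0194 F [ 0.2  0.7 -3.9] 
  go cm [  5.83 -33.33  -7.78] len 34.7 turn 1.9
```

Emit:
{"op": "apply_moves", "data": {"fingers": [0.1,0.1,0.1,0.1,0.1,0.1,0.1,0.1,0.1,0.1], "translation": [[0,0,-4],[0,0,-4.5],[0.5,-4,-1],[0.5,-4,0],[0.5,-4,0],[0.5,-4,0],[0.5,-4,0],[0.5,-4,0],[0.5,-4,0],[0,0,0]], "turn": [0,0,0,0,0,0,0,0,0,0]}}

```text
t: 33.65
tcp_pos: [0.4804, 0.2698, 0.1858]
tcp_rot: [-0.008, 0.996, 0.022, 0.087]
contact_force: [0.2, -0.4, -2.4]
width: 0.019
```

```bash
python3 -c "
from wt import *
go(.506,.317,.15,1)
"
```

```text
tcp [0.4804 0.2698 0.1858] yaw(x) 2.43 tilt 10.0 j [ 0.51 -0.03  2.04 -0.08  0.97  2.08] t 33.65 w 0.019 F [ 0.2 -0.4 -2.4] 
  go cm [ 2.09 -4.56  4.06] len 6.5 turn 1.4
```

Emit:
{"op": "apply_moves", "data": {"fingers": [0.1,0.1,0.1,0.1,0.1,0.1], "translation": [[0.4,-2.2,0],[0.4,-2.2,0],[0,0,0],[0,0,2.8],[0,0,2.8],[0,0,0]], "turn": [0,0,0,0,0,0]}}

```text
t: 34.25
tcp_pos: [0.4915, 0.3125, 0.1269]
tcp_rot: [-0.004, 0.996, 0.024, 0.083]
contact_force: [-0.9, -1.0, -4.4]
width: 0.0192
```

```bash
python3 -c "
from wt import *
go(.505,.317,.044,1)
"
```

```text
tcp [0.4915 0.3125 0.1269] yaw(x) 2.71 tilt 9.48 j [ 0.57  0.1   2.02 -0.1   0.87  2.15] t 34.25 w 0.0192 F [-0.9 -1.  -4.4] 
  go cm [-0.02 -0.34  8.4 ] len 8.4 turn 1.7
```

Emit:
{"op": "apply_moves", "data": {"fingers": [0.1,0.1,0.1,0.1,0.1], "translation": [[0,-0.2,2],[0,0,2],[0,0,1.5],[0,0,0.5],[0,0,0]], "turn": [0,0,0,0,0]}}

```text
t: 34.75
tcp_pos: [0.5156, 0.3161, 0.0818]
tcp_rot: [-0.009, 0.995, 0.023, 0.096]
contact_force: [-0.1, 0.7, -3.6]
width: 0.0191
```

```bash
python3 -c "
from wt import *
go(.505,.317,.044,1)
"
```

```text
tcp [0.5156 0.3161 0.0818] yaw(x) 2.58 tilt 11.09 j [ 0.56  0.18  2.03 -0.12  0.76  2.16] t 34.75 w 0.0191 F [-0.1  0.7 -3.6] 
  go cm [-1.76 -0.09  3.51] len 3.9 turn 1.6
```

Emit:
{"op": "apply_moves", "data": {"fingers": [0.1,0.1,0.1,0.1,0.1,0.1], "translation": [[-1,0,0],[-0.2,0,1],[-0.2,0,1],[-0.2,0,0.9],[-0.1,0,0.5],[0,0,0.3]], "turn": [0,0,0,0,0,0]}}

```text
t: 35.35
tcp_pos: [0.5152, 0.3188, 0.0506]
tcp_rot: [-0.012, 0.994, 0.024, 0.107]
contact_force: [-3.1, -4.4, 22.0]
width: 0.0188
```

```bash
python3 -c "
from wt import *
go(.505,.317,.044,1)
"
```

```text
tcp [0.5152 0.3188 0.0506] yaw(x) 2.67 tilt 12.36 j [ 0.56  0.22  2.06 -0.14  0.67  2.19] t 35.35 w 0.0188 F [-3.1 -4.4 22. ] 
  go cm [-1.14  0.14  0.42] len 1.2 turn 1.7
```

Contact height above the grasp height matches the two earlier placements, so I release and rise.

Emit:
{"op": "apply_moves", "data": {"fingers": [0.45,0.45,0.45,0.45,0.45,0.45,0.45,0.45], "translation": [[0,0,0],[0,0,0],[0,0,0],[0,0,-2],[0,0,-4.5],[0,0,-4.5],[0,0,-4.5],[0,0,0]], "turn": [0,0,0,0,0,0,0,0]}}

```text
t: 36.15
tcp_pos: [0.4777, 0.3134, 0.2021]
tcp_rot: [-0.01, 0.995, 0.024, 0.101]
contact_force: [0.0, 0.5, 1.5]
width: 0.0392
```

```bash
python3 -c "
from wt import *
go(.66,.285,.20,1)
save('w4',weights())
"
```

```text
tcp [0.4777 0.3134 0.2021] yaw(x) 2.72 tilt 11.68 j [ 0.59 -0.02  2.   -0.11  0.98  2.17] t 36.15 w 0.0392 F [0.  0.5 1.5] 
  go cm [17.66  3.76  3.8 ] len 18.4 turn 1.7
[112.  98.] 6709 top mid [0.5658 0.5303 0.0811] size [0.188 0.007 0.008] rgb [43 55 46]
[373. 102.] 17387 top mid [0.6353 0.2852 0.0828] size [0.071 0.155 0.004] rgb [185 147 101]
[587.  83.] 648 top mid [0.6162 0.0681 0.0611] size [0.018 0.019 0.006] rgb [ 45  75 154]
[364. 127.] 371 top mid [0.563  0.283  0.0671] size [0.019 0.019 0.005] rgb [194 197 194]
[325. 192.] 1543 top mid [0.5157 0.3186 0.0726] size [0.019 0.019 0.008] rgb [169 172 169]
[395. 190.] 389 top mid [0.5014 0.2467 0.0669] size [0.019 0.019 0.005] rgb [180 184 181]
[560. 222.] 692 top mid [0.4775 0.0735 0.0592] size [0.023 0.024 0.006] rgb [169 134  77]
```

View pics/w4.png

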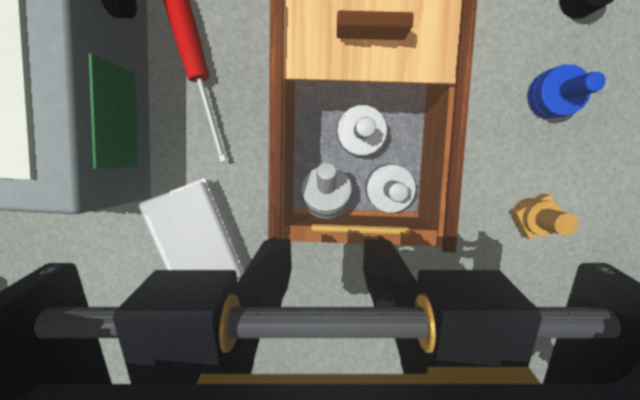

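Run:
```python
from h import *
im,d,K,C=cam("wrist"); X=cloud(d,K,C)
save("crop5",cv2.resize(im[70:260,250:480],None,fx=3,fy=3,interpolation=cv2.INTER_CUBIC))
for k in ((.563,.283),(.5157,.3186),(.5014,.2467)):
    r=np.hypot(X[...,0]-k[0],X[...,1]-k[1]); m=(r<.04)&(X[...,2]>.018)&(X[...,2]<.05)
    p=X[m]; h,e=np.histogram(p[:,2],np.arange(.018,.052,.003)); print(k,h)
    A=np.c_[p[:,:2],np.ones(len(p))]; w=np.ones(len(p),bool)
    for _ in range(8):
        c=np.linalg.lstsq(A[w],p[w][:,2],rcond=None)[0]; e=abs(p[:,2]-A@c); w=e<max(.0015,np.median(e[w])*1.5)
    (cc,rad)=cv2.minEnclosingCircle(p[w][:,:2].astype(np.float32))
    print("slope",c[:2].round(3),"n",w.sum(),"z at c",(c[:2]@cc+c[2]).round(4),"circle",np.round(cc,4),round(rad,4))
```

```text
(0.563, 0.283) [  44    7    3   39 1495   71    7   10    4    3    2]
slope [0.003 0.003] n 1501 z at c 0.0316 circle [0.5631 0.2829] 0.0268
(0.5157, 0.3186) [ 20   7   5  15 181 125 127 157 174 247 168]
slope [-0.618 -0.014] n 927 z at c 0.0302 circle [0.5188 0.32  ] 0.0389
(0.5014, 0.2467) [  81   47   48   84 1403   85   49   49   50   53   35]
slope [0.002 0.001] n 1405 z at c 0.0316 circle [0.4937 0.2408] 0.0366
```

View pics/crop5.png

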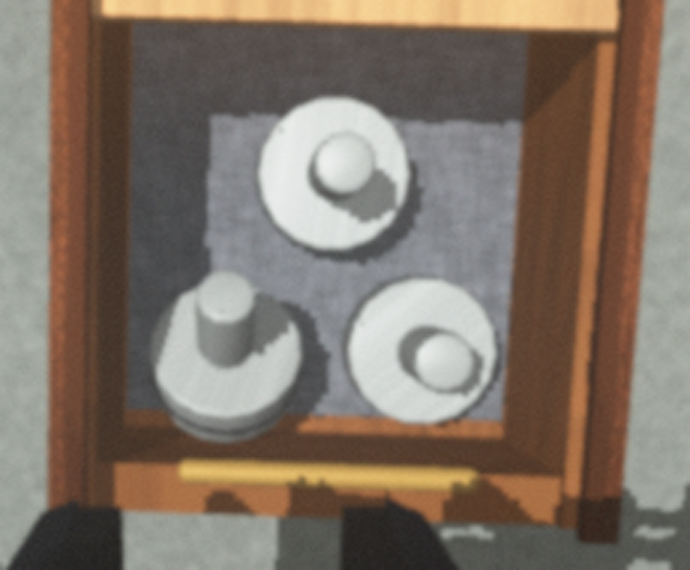

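Picture: the weights at crop pixels (335,175) and (425,350) stand flat. The third one, at (228,350), leans about 31° with its front edge caught on the front wall, at (.483,.318). I'll regrip its knob, lift it, shift it +x and set it down again.

Emit:
{"op": "apply_moves", "data": {"fingers": [0.38,0.38,0.38,0.38,0.38], "translation": [[0,-0.4,4],[0,0,4],[0,0,2.5],[0,0,0],[0,0,0]], "turn": [0,0,0,0,0]}}

```text
t: 36.75
tcp_pos: [0.4909, 0.3144, 0.0812]
tcp_rot: [-0.004, 0.995, 0.025, 0.092]
contact_force: [-0.5, -0.2, 0.5]
width: 0.0333
```

```bash
python3 -c "
from wt import *
go(.515,.3187,.045,1)
"
```

```text
tcp [0.4909 0.3144 0.0812] yaw(x) 2.81 tilt 10.52 j [ 0.58  0.15  2.07 -0.13  0.77  2.19] t 36.75 w 0.0333 F [-0.5 -0.2  0.5] 
  go cm [ 1.73 -0.3   4.  ] len 4.4 turn 1.8
```

Emit:
{"op": "apply_moves", "data": {"fingers": [0.38,0.38,0.38,0.38,0.38], "translation": [[1.6,-0.4,0],[0,0,0],[0,0,1.5],[0,0,1.5],[0,0,0]], "turn": [0,0,0,0,0]}}

```text
t: 37.25
tcp_pos: [0.5108, 0.3191, 0.0534]
tcp_rot: [-0.004, 0.996, 0.025, 0.091]
contact_force: [-0.3, -0.7, 0.1]
width: 0.0333
```

```bash
python3 -c "
from wt import *
go(.515,.3187,.045,1)
"
```

```text
tcp [0.5108 0.3191 0.0534] yaw(x) 2.81 tilt 10.45 j [ 0.57  0.22  2.04 -0.13  0.72  2.18] t 37.25 w 0.0333 F [-0.3 -0.7  0.1] 
  go cm [0.26 0.07 0.9 ] len 0.9 turn 1.8
```

Close, then lift 2 cm and shift 1.5 cm +x.

Emit:
{"op": "apply_moves", "data": {"fingers": [0.38,0.1,0.1,0.1,0.1,0.1,0.1,0.1], "translation": [[0.3,0,0.8],[0,0,0],[0,0,0],[0,0,0],[0,0,0],[0.5,0,-1],[0.5,0,-1],[0,0,0]], "turn": [0,0,0,0,0,0,0,0]}}

```text
t: 38.05
tcp_pos: [0.5201, 0.3186, 0.0668]
tcp_rot: [-0.003, 0.996, 0.025, 0.089]
contact_force: [0.0, -0.6, -3.3]
width: 0.0192
```

Run:
```python
from wt import *
go(.53,.3187,.05,1)
f=cam('wrist'); save('w5',cv2.resize(f[0][80:320,220:500],None,fx=2.5,fy=2.5))
```

```text
tcp [0.5201 0.3186 0.0668] yaw(x) 2.84 tilt 10.23 j [ 0.56  0.22  2.01 -0.12  0.75  2.16] t 38.05 w 0.0192 F [ 0.  -0.6 -3.3] 
  go cm [0.67 0.04 1.83] len 2.0 turn 1.8
```

View pics/w5.png

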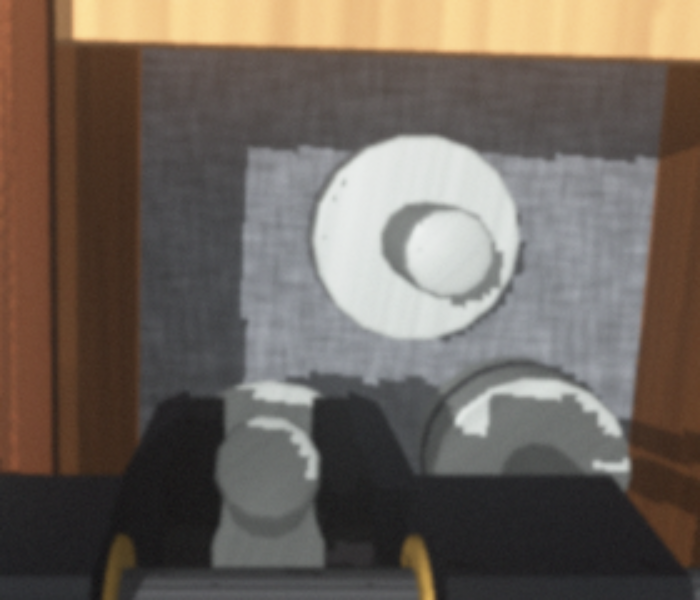

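Emit:
{"op": "apply_moves", "data": {"fingers": [0.1,0.1,0.1,0.1,0.1,0.1], "translation": [[0.8,0,0],[0.7,0,0],[0,0,0],[-0.1,0,0.7],[-0.1,0,0.7],[0,0,0]], "turn": [0,0,0,0,0,0]}}

```text
t: 38.7
tcp_pos: [0.5353, 0.3183, 0.0524]
tcp_rot: [-0.002, 0.996, 0.025, 0.088]
contact_force: [-0.9, 0.9, -4.1]
width: 0.0192
```

```bash
python3 -c "
from wt import *
go(.535,.3187,.048,1)
"
```

```text
tcp [0.5353 0.3183 0.0524] yaw(x) 2.82 tilt 10.05 j [ 0.54  0.26  1.99 -0.12  0.74  2.15] t 38.7 w 0.0192 F [-0.9  0.9 -4.1] 
  go cm [-0.11 -0.04  0.43] len 0.4 turn 1.8
```

Emit:
{"op": "apply_moves", "data": {"fingers": [0.1,0.1,0.1,0.1], "translation": [[-0.1,0,0.4],[0,0,0.3],[0,0,0.3],[0,0,0]], "turn": [0,0,0,0]}}

```text
t: 39.1
tcp_pos: [0.5381, 0.3192, 0.0445]
tcp_rot: [-0.002, 0.996, 0.025, 0.09]
contact_force: [1.1, 0.4, -3.5]
width: 0.0187
```

```bash
python3 -c "
from wt import *
go(.535,.3187,.048,1)
"
```

```text
tcp [0.5381 0.3192 0.0445] yaw(x) 2.87 tilt 10.28 j [ 0.54  0.28  1.99 -0.13  0.72  2.15] t 39.1 w 0.0187 F [ 1.1  0.4 -3.5] 
  go cm [-0.24  0.04 -0.4 ] len 0.5 turn 1.9
```

Emit:
{"op": "apply_moves", "data": {"fingers": [0.1,0.1,0.1], "translation": [[-0.1,0,0.3],[-0.1,0,0.3],[0,0,0.2]], "turn": [0,0,0]}}

```text
t: 39.4
tcp_pos: [0.5427, 0.3205, 0.0437]
tcp_rot: [-0.003, 0.995, 0.026, 0.095]
contact_force: [-3.4, -2.8, 7.7]
width: 0.019
```

```bash
python3 -c "
from wt import *
go(.535,.3187,.048,1)
"
```

```text
tcp [0.5427 0.3205 0.0437] yaw(x) 2.94 tilt 10.87 j [ 0.54  0.28  1.99 -0.13  0.71  2.16] t 39.4 w 0.019 F [-3.4 -2.8  7.7] 
  go cm [-0.68  0.14 -0.57] len 0.9 turn 1.9
```

Contact. Release, rise and look.

Emit:
{"op": "apply_moves", "data": {"fingers": [0.38,0.38,0.38,0.38,0.38,0.38,0.38,0.38], "translation": [[0,0,0],[0,0,0],[0,0,0],[0,0,-2],[0,0,-4.5],[-1,0,-4.5],[-2,0,-4.5],[0,0,0]], "turn": [0,0,0,0,0,0,0,0]}}

```text
t: 40.2
tcp_pos: [0.4829, 0.3177, 0.1936]
tcp_rot: [-0.004, 0.995, 0.025, 0.094]
contact_force: [0.5, -0.5, 1.3]
width: 0.0336
```

```bash
cat > chk.py <<'E'
from wt import *
im,d,K,C=cam("wrist"); X=cloud(d,K,C)
save("w6",im)
m=(X[...,2]>.055)&(X[...,2]<.078)&(X[...,0]>.47)&(X[...,0]<.6)&(X[...,1]>.212)&(X[...,1]<.354)
n,l,st,c=cv2.connectedComponentsWithStats(m.astype(np.uint8),connectivity=4)
for i in range(1,n):
    if st[i,4]<60: continue
    p=X[l==i]; t=p[p[:,2]>np.percentile(p[:,2],90)-.004]; k=(t.min(0)+t.max(0))/2
    r=np.hypot(X[...,0]-k[0],X[...,1]-k[1]); q=X[(r<.027)&(r>.012)&(X[...,2]>.025)&(X[...,2]<.04)]
    print("knob",k.round(4),"px",c[i].round(),"disc n",len(q),"slope",(np.linalg.lstsq(np.c_[q[:,:2],np.ones(len(q))],q[:,2],rcond=None)[0][:2]).round(3),"z",np.median(q[:,2]).round(4))
E
python3 - <<'E'
from chk import *
go(.66,.285,.2,1)
E
```

```text
knob [0.5629 0.2828 0.0669] px [368. 129.] disc n 1573 slope [ 0.    -0.004] z 0.0316
knob [0.5042 0.3157 0.0672] px [330. 189.] disc n 1481 slope [-0.    -0.001] z 0.0316
knob [0.5019 0.2466 0.067 ] px [401. 195.] disc n 1392 slope [-0.004 -0.008] z 0.0316
tcp [0.4828 0.317  0.191 ] yaw(x) 2.91 tilt 10.68 j [ 0.59  0.02  1.98 -0.11  0.98  2.17] t 40.25 w 0.0339 F [-0.2 -0.5 -0.1] 
  go cm [17.4   4.1   2.36] len 18.0 turn 1.9
```

View pics/w6.png

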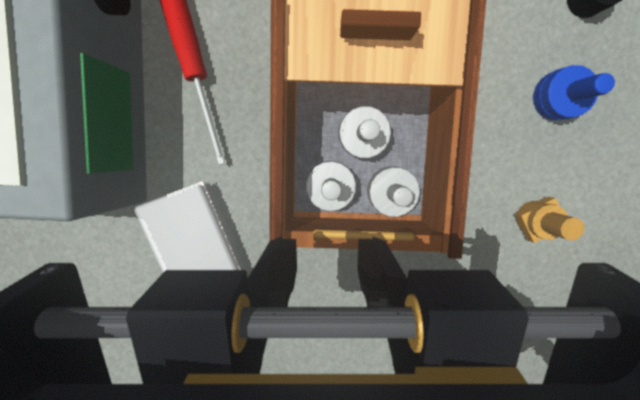

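All three weights stand flat on the bay floor (disc tops 31.6 mm, slopes about 0). Now the lid: closed fingers go behind the handle.

Emit:
{"op": "apply_moves", "data": {"fingers": [0,0,0,0,0,0], "translation": [[4.5,1,0.6],[4.5,1,0.6],[4.5,1,0.6],[4,0.8,0.6],[0,0,0],[0,0,0]], "turn": [2,0,0,0,0,0]}}

```text
t: 40.85
tcp_pos: [0.6627, 0.2805, 0.1862]
tcp_rot: [-0.002, 0.996, 0.009, 0.087]
contact_force: [-0.2, -0.5, -0.3]
width: 0.0005
```

```bash
python3 -c "
from wt import *
go(.678,.2865,.097,1)
"
```

```text
tcp [0.6627 0.2805 0.1862] yaw(x) 1.0 tilt 9.97 j [ 0.39  0.28  1.69 -0.07  1.01  1.98] t 40.85 w 0.0005 F [-0.2 -0.5 -0.3] 
  go cm [-0.03 -0.55  9.06] len 9.1 turn 0.0
```

Emit:
{"op": "apply_moves", "data": {"fingers": [0,0,0,0,0], "translation": [[0.4,-0.5,2.5],[0,0,2.5],[0,0,2],[0,0,1],[0,0,0]], "turn": [0,0,0,0,0]}}

```text
t: 41.35
tcp_pos: [0.6742, 0.2865, 0.0994]
tcp_rot: [-0.001, 0.997, 0.01, 0.083]
contact_force: [-1.2, 0.7, -0.4]
width: 0.0006
```

```bash
python3 -c "
from wt import *
go(.678,.2865,.097,1)
"
```

```text
tcp [0.6742 0.2865 0.0994] yaw(x) 1.14 tilt 9.47 j [ 0.4   0.39  1.72 -0.08  0.88  1.99] t 41.35 w 0.0006 F [-1.2  0.7 -0.4] 
  go cm [0.33 0.   0.3 ] len 0.4 turn 0.1
```

Emit:
{"op": "apply_moves", "data": {"fingers": [0,0,0,0,0,0,0,0,0,0], "translation": [[-1.4,0,-0.2],[-1.4,0,-0.2],[-1.4,0,-0.2],[-1.4,0,-0.2],[-1.4,0,-0.2],[-1.4,0,-0.2],[-1.4,0,-0.2],[-1.4,0,-0.2],[-1,0,-0.15],[0,0,0]], "turn": [0,0,0,0,0,0,0,0,0,0]}}

```text
t: 42.35
tcp_pos: [0.5449, 0.2857, 0.1031]
tcp_rot: [-0.003, 0.996, 0.011, 0.089]
contact_force: [0.4, 0.0, -0.3]
width: 0.0007
```

```bash
python3 -c "
from wt import *
go(.505,.2835,.097,1)
"
```

```text
tcp [0.5449 0.2857 0.1031] yaw(x) 1.3 tilt 10.21 j [ 0.48  0.18  1.98 -0.1   0.82  2.1 ] t 42.35 w 0.0007 F [ 0.4  0.  -0.3] 
  go cm [-4.04  0.13 -0.11] len 4.0 turn 0.3
```

Emit:
{"op": "apply_moves", "data": {"fingers": [0,0,0,0,0,0,0], "translation": [[-0.8,0.1,0.1],[-0.8,0,0.1],[-0.8,0,-0.1],[-0.8,0,-0.1],[-0.6,0,-0.1],[-0.6,0,-0.1],[-0.6,0,-0.1]], "turn": [0,0,0,0,0,0,0]}}

```text
t: 43.05
tcp_pos: [0.5059, 0.2856, 0.1018]
tcp_rot: [-0.006, 0.994, 0.013, 0.104]
contact_force: [33.9, -3.8, -15.9]
width: 0.0005
```

```bash
python3 -c "
from wt import *
go(.505,.2835,.097,1)
"
```

```text
tcp [0.5059 0.2856 0.1018] yaw(x) 1.49 tilt 11.94 j [ 0.52  0.11  2.08 -0.13  0.78  2.15] t 43.05 w 0.0005 F [ 33.9  -3.8 -15.9] 
  go cm [-0.2   0.21  0.45] len 0.5 turn 0.5
```

A reaction of 34 N is well above the ridge force, with the finger at the predicted final x. I back off, rise and verify.

Emit:
{"op": "apply_moves", "data": {"fingers": [0,0,0,0,0,0,0,0,0], "translation": [[0.7,0,0],[1,0,0],[0,0,-4],[0,0,-4],[0,0,-4],[-3,0,0],[-3,0,0],[-1,0,0],[0,0,0]], "turn": [0,0,0,0,0,0,0,0,0]}}

```text
t: 43.95
tcp_pos: [0.4221, 0.2807, 0.2081]
tcp_rot: [-0.003, 0.995, 0.012, 0.095]
contact_force: [0.6, 0.5, 0.3]
width: 0.0006
```

Run:
```python
from case import *
go(.6,.0,.2)
im,d,K,C=cam("wrist"); np.savez("w7",im=im,d=d,K=K,C=C); fit(np.load("w7.npz"),"w"); save("w7",im)
X=cloud(d,K,C)
m=(X[...,2]>.02)&(X[...,2]<.13)&(abs(X[...,1]-.283)<.03); print("front x",np.percentile(X[m][:,0],[0.5,2]).round(4))
im,d,K,C=cam("scene"); np.savez("s3",im=im,d=d,K=K,C=C); fit(np.load("s3.npz"),"scene")
```

```text
tcp [0.4221 0.2807 0.2081] yaw(x) 1.39 tilt 10.86 j [ 0.6  -0.14  2.1  -0.12  1.02  2.2 ] t 43.95 w 0.0006 F [0.6 0.5 0.3] 
  go cm [16.65 28.51  3.89] len 33.2 
w outline [0.5303 0.2838] [0.1621 0.1749] 1.0
  handle [0.4892 0.2828] [0.0118 0.0591] 0.67 1019 0.114
front x [0.4504 0.4532]
scene outline [0.6216 0.2822] [0.3516 0.1749] 1.16
  handle [0.4885 0.2793] [0.0594 0.0164] 87.86 116 0.116
```

View pics/w7.png

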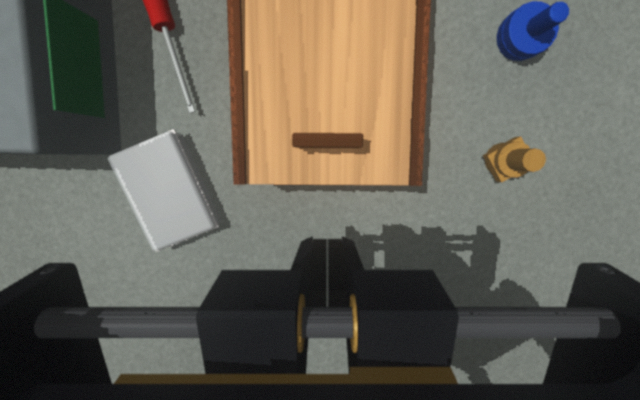

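The lid is flush at the front (opening about 0.0–0.001 m). I check the nut heights and the bystanders once before handing in.

Run:
```python
from h import *
f=np.load("s3.npz"); g=np.load("scene0.npz")
for nm,q in (("start",g),("now",f)):
    X=cloud(q["d"],q["K"],q["C"]); im=q["im"].astype(int)
    for n,c in (("A",(.510,-.308)),("B",(.5115,-.198))):
        r=np.hypot(X[...,0]-c[0],X[...,1]-c[1]); m=(r>.013)&(r<.024)&(X[...,2]>.098)&(X[...,2]<.122)&(im[...,0]-im[...,2]<40)
        h,e=np.histogram(X[m][:,2],np.arange(.098,.123,.002)); print(nm,n,h,"peak",round(e[h.argmax()]+.001,4))
D=abs(f["im"].astype(int)-g["im"]).max(-1)>60
n,l,st,c=cv2.connectedComponentsWithStats(D.astype(np.uint8))
print([(c[i].round().tolist(),int(st[i,4])) for i in range(1,n) if st[i,4]>40])
```

```text
start A [ 4  4  5  3  7  8 14 27 30 15  7  2] peak 0.115
start B [ 4  7  4  5 13 30 30 13  3  0  1  0] peak 0.109
now A [ 1  8 10 17 35 20  4  2  0  1  1  1] peak 0.107
now B [ 4  3  8 24 31 21  6  0  0  1  0  2] peak 0.107
[([172.0, 2.0], 105), ([346.0, 9.0], 145), ([400.0, 33.0], 302), ([411.0, 3.0], 108), ([483.0, 15.0], 58), ([463.0, 52.0], 1566), ([338.0, 28.0], 82), ([366.0, 47.0], 123), ([330.0, 44.0], 235), ([247.0, 65.0], 3381), ([383.0, 53.0], 64), ([334.0, 57.0], 53), ([366.0, 59.0], 70), ([457.0, 96.0], 619), ([443.0, 132.0], 1902), ([342.0, 111.0], 130), ([407.0, 178.0], 57), ([420.0, 201.0], 853), ([416.0, 220.0], 189), ([401.0, 252.0], 471), ([437.0, 260.0], 86)]
```

Both nut tops peak at 0.107 m, the tight height, and no bystander has changed. I hand in.

```bash
python3 -c "
from h import *
print(arm.finish_job())"
```

```text
the job is handed in; nothing more can be done
None
```

The gauge test set is ready to carry and the job was handed in at about 44 s. `finish_job` gives no verdict, so what follows rests on my own checks.

- **Jam nuts:** I turned both clockwise until the wrist torque rose to 1.0 N m for A and 1.1 N m for B. Their top faces then measured 0.107 m, which is the tight height.
- **Weights:** Three steel weights were present and all three stood upright in the case. Before I shut the lid, their disc tops were at 31.6 mm with slopes under 0.01. The coloured look-alikes were left alone.
- **Lid:** I slid it fully open first, then shut it past the ridge. The final push reached 34 N. The handle measured x = 0.489 m, an opening of about 0–1 mm, and the lid sits flush with the front wall.
- **Bystanders:** Comparing the first and last scene pictures showed no change at any of them that could be seen from that view.

**What went wrong and was mended:**
- The third weight was knocked aside before I reached it, so I located it again.
- My first placing of that weight caught on the front wall and left it leaning about 31°. I regripped it, set it down again, and a second look showed it flat.

**Readings that were off:**
- The tool's tilt crept up to about 12° during the run, and I allowed for it by hand in the moves.
- The early top-camera heights read up to about 10 mm higher than the text, so I used the wrist and scene views instead.

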